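# Level the marking plate and load the case

### The arm

A 6-joint arm with a two-finger parallel gripper is mounted at the origin on the work surface. World frame = base frame: x ahead of the robot, y to its left, z up, the work surface at z = 0. Lengths are in mm, angles in rad, forces in N, time in s.
With the tool pointing down it reaches from about 275 to 750 mm from the base axis. Payload 10.2 kg.
Tool frame: the origin (TCP) lies at the very end of the fingers, on their centre line; the grasp point (between the pads) lies 19 mm behind it (ctrl.pinch_z is the distance from the TCP to the grasp point, in mm); y points along the fingers, z is the direction in which the jaws open and shut, and the axes are right-handed (so a half turn about y gives the same grasp; the last joint's range is limited). The gripper opens to 85 mm and grips with 20 to 120 N. Pads are 22 mm wide; open, the fingers measure 114 mm over their backs; the gripper's body (76 mm by 85 mm) begins 54 mm behind the grasp point. The pads swing forward as they close: fully open they stand 13 mm farther back than shut.
Start: joints at [1.092, 0.313, 1.498, -0, 1.331, -0.223], TCP at [132.848, 507.92, 231.294] pointing down, gripper open.
Joint ranges: [-2.94, 2.94], [-0.97, 2.17], [0.19, 2.56], [-1.23, 4.37], [0.02, 3.11], [-2.88, 2.88]. Speed limits (rad/s): [2.39, 2.39, 3.01, 3.14, 3.14, 3.14].

### API

Orientations are given as a unit quaternion [w, x, y, z].
In Python, from rig import sense, eyes, ctrl gives the robot as it stands. The module is installed in compiled form; this text tells all that it offers.
- The arm moves only by the shell command python3 -m handwheel 'ROWS' [FORCE]. ROWS is JSON, a list of rows, each an object of numbers: "grip": the finger opening in mm, from 0 to 85.4; "tx", "ty", "tz": the shift along the tool's x, y, z in mm; "wx", "wy", "wz": the turn, a rotation vector about the tool's x, y, z in rad. In form: [{"grip": .., "tx": .., "ty": .., "tz": .., "wx": .., "wy": .., "wz": ..}, ...]. A call has 1 to 10 rows; each row shifts and turns the commanded pose from where the row before left it, along the tool's axes as they then stand; what a row does not reach is not made up. A row lasts 1/12 s, in which the tool goes at most 41.7 mm and 7.16 degrees, less where a joint would pass 70% of its speed; a pose out of reach is approached as far as the arm can. A call is refused whole if a number of a shift passes 41.7 or a number of a turn 0.125, either way. A call with a gripper value outside its range is refused whole. The fingers move at their own pace and stop on an object; FORCE is the grip in N (left out, the last holds). Time passes only in rows, so rows that do not move let the fingers close. It gives the time, the measured TCP pose, the force and the opening at its end, in the units of the state.
- sense(): the state, without advancing time (a new reading comes with each control period).
- eyes.capture(name): name is "side" or "top" or "wrist"; returns a dict with "pixels" (400x640x3 uint8, red, green, blue), "mtx" (3x3 intrinsics, pixels), "R" (3x3) and "t" (3): a world point X has camera coordinates R X + t. Camera axes: x right, y down, z forward; pixel columns grow to the right and rows downward; lengths in mm; the calibration is good to about 2 mm. A picture is of the moment at which its call begins. There is no depth.
- ctrl.finish_job(): hands the job in, once; it reports no verdict.
The state is a dict: "time_s": time; "joints": joint angles; "dq": joint speeds; "tau": joint torques, N m; "eef_pos": TCP position; "ee_rot": TCP orientation; "force": force on the tool from outside, world axes, zero at the start; "wrist_torque": the same for the moment, N m; "grip_width": opening from 0.0 (shut) to 1.0 (fully open).
Only numpy, scipy, OpenCV 4.12 (cv2) and the standard library are available. Lean on these libraries where they do the work, as an engineer would, in place of code of your own. Each camera call takes 0.05 s, during which the arm holds its last target.

### The job

Use the two foot knobs of the levelling stand to bring its aluminium plate level while it is empty. Then lay the finned case gently on the plate, fins up and lengthwise inside the engraved rectangle, so that the plate stays level; do not disturb the smooth case, the screwdriver, the tape roll or the bottle.

Things in the scene. Friction and masses are not known exactly. Their poses are not given: they have to be found in the camera images.
- stand: Fixed dark steel base of the levelling stand, 12 mm thick, on the bench. Origin: centre of its underside, below the plate's centre; x towards the far knob, y towards the side knob. Three square steel gauge pillars on it, two outside the plate's +x edge, one outside its +y edge, have their tops 50 mm above the bench, flush with the top of the plate when it is level.
- plate: Aluminium plate, 140 mm (x) by 170 mm (y) by 10 mm, on a steel tilting frame pivoted at its middle; the far knob tilts frame and plate, the side knob the plate on the frame. Origin: centre of its top face, 50 mm above the bench; it does not move as the plate tilts. x towards the far knob, y towards the side knob, z normal to the plate: vertical when level.
- plate_top (a point): Centre of the plate's top face (same axes as the plate) and of the black engraved rectangle, 86 mm (x) by 140 mm (y) inside. The plate starts tilted, by up to about 0.08 rad each way: its edge by the far knob is always too high at the start; its edge by the side knob is too high, too low or about right.
- knob_far_grip (a point): Far foot knob, on its upright axis 120 mm along the stand's x, 90 mm above the bench. A black bar 62 x 18 mm, 68 to 100 mm above the bench, on a steel disc of 27 mm radius. x along the bar, z up. Anticlockwise from above raises the plate's +x edge, clockwise lowers it: 0.06 rad of tilt per rad of knob. Stays where left (friction 0.08 N m), turns at most 1.6 rad either side of level.
- knob_side_grip (a point): Side foot knob, of the same shape, size and friction, 145 mm along the stand's y, grip 90 mm above the bench. It rides on the tilting frame, so its axis leans with the plate's tilt towards x (not y). x along the bar, z along its axis. Anticlockwise from above raises the plate's +y edge, clockwise lowers it: 0.06 rad of tilt per rad of knob; at most 1.6 rad either side of level.
- finned_case: Dark metal case, 58 mm (x) by 110 mm (y, its length) by 36 mm high, 0.2 to 0.45 kg, with six lengthwise cooling fins 14 mm tall on top, the outer ones nearly flush with its sides. Lies on the bench, fins up. Origin: centre of its underside; z up.
- smooth_case: Bystander: dark metal case of the same size, 58 x 110 x 36 mm, with a plain smooth top. The two cases may lie in either of two places. Origin: centre of its underside.
- driver: Bystander: screwdriver with a black handle, lying left of the stand. Origin near its middle.
- tape_roll: Bystander: white ring (tape roll) 72 mm across and 20 mm high, right of the cases.
- flask: Bystander: white bottle 56 mm across and 110 mm high, left of the stand and farther out.
There are look-alikes about, which are no part of the job. What is shaped like the finned_case but green or pink is not meant.

How it is judged:
By the outcome, as a careful person would: the job done as asked, in the order asked, and still so for the second after the job is handed in, with the robot touching nothing.
It also fails if it takes over 72 s, if anything falls off the work surface, if the arm or the gripper's body presses on something with over 40 N, if the wrist force passes 120 N, or if a joint passes its speed limit or range.

## Working session

There is one attempt and no reset: what is moved stays moved. The work goes in short steps, Python scripts to look and compute and a shell command to move; the robot and the scene stay as the last step left them, time stands still between calls to the robot, and variables do not carry over. Pictures are saved under pics/ and viewed, and the job is handed in when it is done.

```bash
mkdir -p pics; python3 - <<'E'
from rig import sense, eyes, ctrl
import cv2
s=sense(); print({k:(v if not hasattr(v,'tolist') else v.tolist()) for k,v in s.items()}, ctrl.pinch_z)
for n in ("side","top","wrist"):
    c=eyes.capture(n); cv2.imwrite(f"pics/{n}0.png",c["pixels"][:,:,::-1]); print(n,c["mtx"],c["R"],c["t"])
E
```

```text
{'time_s': 0.0, 'joints': [1.0916097961482178, 0.31345849971790507, 1.4984265476317304, -3.505555252399894e-05, 1.3310200148909601, -0.2233692232059991], 'dq': [-0.0004939851602875621, -0.0008108485760221141, 0.0002855298074889327, -2.4824841797106415e-05, 0.0014012705606447511, -0.001112921083567099], 'tau': [-0.0004582146357279271, -41.22708320617676, -25.973687767982483, -0.00023531972146884073, 0.004198330279905349, -1.0288772500643972e-07], 'eef_pos': [132.72600402909876, 507.67730066027383, 230.7346995758829], 'ee_rot': [-0.7008907211292983, 0.701770348015082, -0.0903440697508659, 0.09004734722629998], 'force': [0.21533335859290761, -0.6133494605006794, 0.4292256324925127], 'wrist_torque': [-0.007235639025992005, 0.009390849838630765, -0.022298500909419632], 'grip_width': 0.9982174096889306} 18.700000000000003
side [[434.45690722   0.         317.50031458]
 [  0.         434.45690722 202.08505608]
 [  0.           0.           1.        ]] [[ 0.99747382 -0.06940446  0.01513241]
 [-0.02032118 -0.48292495 -0.87542592]
 [ 0.06806629  0.87290693 -0.48311538]] [-556.64145435   96.96489562 1208.98136466]
top [[506.35219926   0.         325.33898826]
 [  0.         506.35219926 204.7820815 ]
 [  0.           0.           1.        ]] [[-0.01679214 -0.99984158 -0.00590196]
 [-0.99270507  0.01737656 -0.11930928]
 [ 0.11939294  0.00385545 -0.9928396 ]] [   8.43284613  540.46604837 1421.33465414]
wrist [[322.0011965    0.         318.42760555]
 [  0.         322.0011965  200.24813288]
 [  0.           0.           1.        ]] [[ 2.53834288e-01  9.67247711e-01  1.37926210e-04]
 [ 9.15253436e-01 -2.40235577e-01  3.23416163e-01]
 [ 3.12856679e-01 -8.19678742e-02 -9.46256818e-01]] [-523.81867065  -41.2408676   380.30277222]
```

View pics/side0.png

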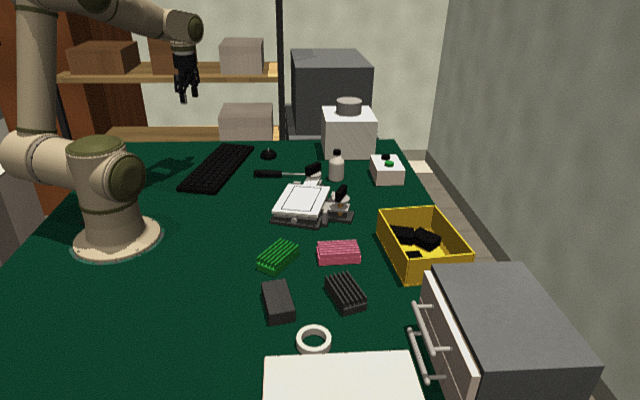

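View pics/top0.png

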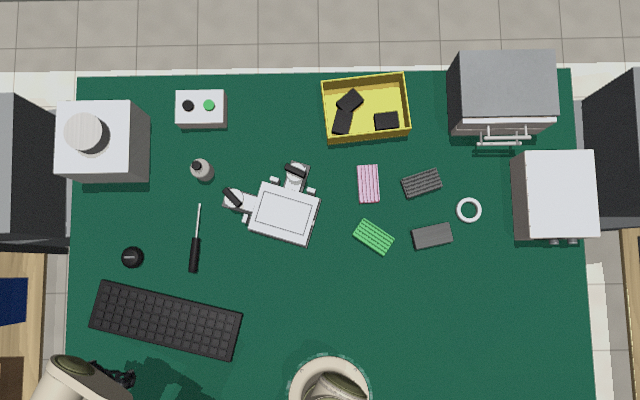

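View pics/wrist0.png

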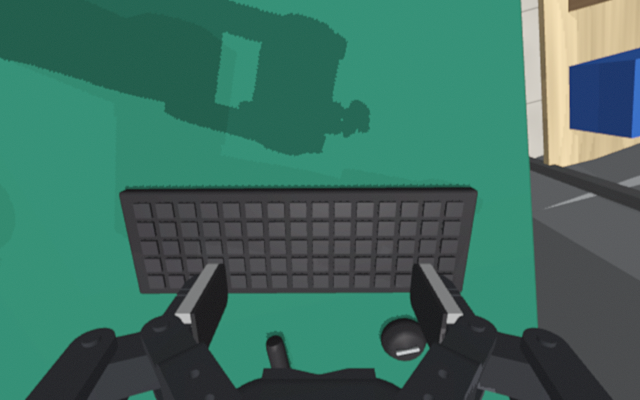

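The top view shows dark cases at (421,183) and (432,236), look-alikes in pink at (368,183) and green at (373,237), and dark blocks in the yellow bin at (345,110). The one at (421,183) looks finned and dark. I'll enlarge to confirm.

```bash
python3 - <<'E'
import cv2,numpy as np
t=cv2.imread("pics/top0.png"); s=cv2.imread("pics/side0.png")
cv2.imwrite("pics/c1.png",cv2.resize(t[150:255,215:335],None,fx=6,fy=5.7,interpolation=cv2.INTER_CUBIC)[:600])
a=cv2.resize(t[155:255,340:490],(750,500),interpolation=cv2.INTER_CUBIC)
cv2.imwrite("pics/c2.png",a)
cv2.imwrite("pics/c3.png",cv2.resize(s[150:235,250:370],(720,510),interpolation=cv2.INTER_CUBIC))
E
```

```text
(no output)
```

View pics/c1.png

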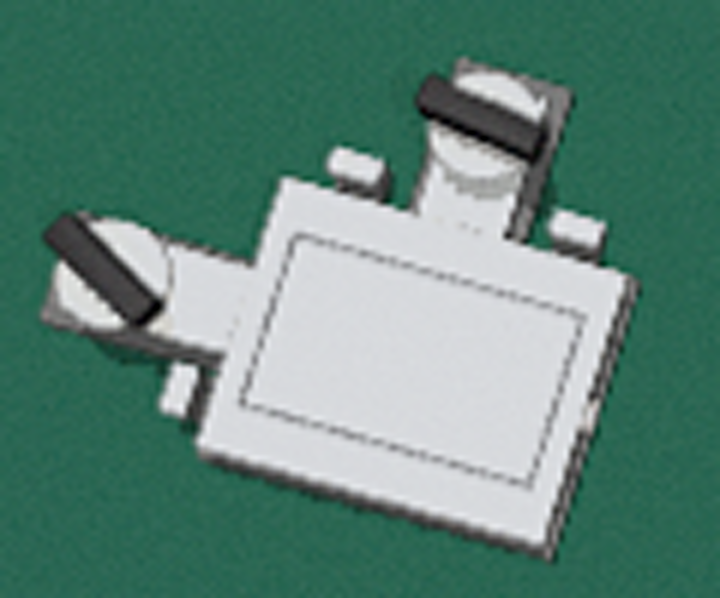

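View pics/c2.png

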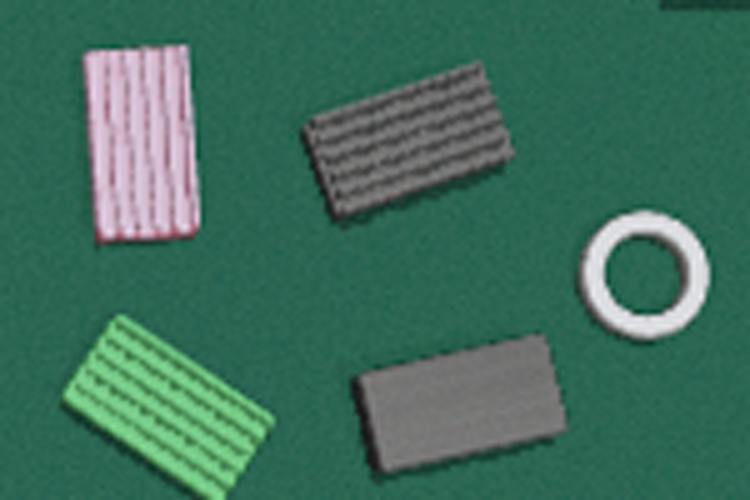

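View pics/c3.png

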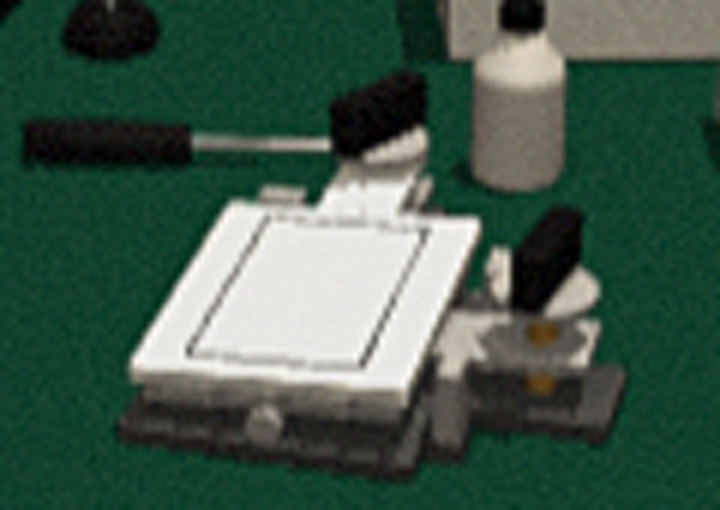

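The crop confirms the finned dark case at top (421,183): ribs are visible. The smooth one is at (432,236), and the pink and green ones are not meant. Next I'll fit the stand pose and tilt from the plate and engraving corners, and the case pose from its top corners.

```bash
cat > h.py <<'E'
import numpy as np, cv2
from scipy.optimize import least_squares
from scipy.spatial.transform import Rotation as Ro
def proj(c,X):
    X=np.atleast_2d(X)@c["R"].T+c["t"]; p=X@c["mtx"].T; return p[:,:2]/p[:,2:]
def ray(c,uv,z):
    d=c["R"].T@np.linalg.inv(c["mtx"])@np.array([uv[0],uv[1],1.]); o=-c["R"].T@c["t"]
    return o+d*(z-o[2])/d[2]
def plateR(yaw,a,b): # a: +x edge up, b: +y edge up
    return Ro.from_euler('z',yaw)*Ro.from_euler('y',-a)*Ro.from_euler('x',b)
PL=np.array([[70,85,0],[70,-85,0],[-70,-85,0],[-70,85,0]],float)
EN=np.array([[43,70,0],[43,-70,0],[-43,-70,0],[-43,70,0]],float)
def toolR(s):
    q=s["ee_rot"]; return Ro.from_quat([q[1],q[2],q[3],q[0]])
def shot(n,f,crop=None,size=None):
    from rig import eyes
    c=eyes.capture(n); im=c["pixels"][:,:,::-1]
    cv2.imwrite(f"pics/{f}.png",im)
    if crop:
        x0,y0,x1,y1=crop; cv2.imwrite(f"pics/{f}c.png",cv2.resize(im[y0:y1,x0:x1],size,interpolation=cv2.INTER_CUBIC))
    return c
E
python3 - <<'E'
from h import *
from rig import eyes,sense
cs={n:eyes.capture(n) for n in("top","side")}
T=lambda L:np.array([(215+u/6-.4,150+v/5.7-.4) for u,v in L])
S=lambda L:np.array([(250+u/6-.4,150+v/6-.4) for u,v in L])
tp=np.vstack([T([(283,178),(635,275),(550,550),(203,450)]),T([(297,235),(585,315),(530,487),(243,403)])])
sp=np.vstack([S([(232,202),(482,218),(410,385),(133,372)]),S([(268,216),(430,230),(365,367),(190,355)])])
# side order: (-x+y),(+x+y),(+x-y),(-x-y) -> need (+,+),(+,-),(-,-),(-,+)
sp=sp[[1,2,3,0,5,6,7,4]]
P=np.vstack([PL,EN])
def f(p):
    X=plateR(*p[2:5]).apply(P)+[p[0],p[1],50]
    return np.r_[(proj(cs["top"],X)-tp+p[5:7]).ravel(),(proj(cs["side"],X)-sp+p[7:9]).ravel(),p[5:9]/1.]
c0=ray(cs["top"],(285,213),50)
r=least_squares(f,[c0[0],c0[1],-.3,.05,0,0,0,0,0])
print(np.round(r.x,4), np.round(r.fun,1))
J=np.linalg.inv(r.jac.T@r.jac); print(np.sqrt(np.diag(J)[2:5]))
x,y,yaw=r.x[:3]; R=Ro.from_euler('z',yaw)
print("far",R.apply([120,0,90])+[x,y,0],"side",R.apply([0,145,90])+[x,y,0])
for n,uv in(("far",[(215+v/6,150+w/5.7) for v,w in((427,90),(535,140))]),("side",[(215+v/6,150+w/5.7) for v,w in((60,232),(147,308))])):
    a,b=[ray(cs["top"],q,100) for q in uv]; d=a-b; print(n,(a+b)/2,"bar yaw",np.arctan2(d[1],d[0]))
# finned case: top corners crop2 scale5
q=[(340+u/5,155+v/5) for u,v in((305,125),(483,66),(513,157),(338,217))]
C=[ray(cs["top"],k,36) for k in q]; print(np.round(C,1),np.mean(C,0)); 
d=(C[0]+C[3]-C[1]-C[2])/2; print("len",np.linalg.norm(d),"yaw of length",np.arctan2(d[1],d[0]))
E
```

```text
[ 5.175306e+02  1.165419e+02 -3.033000e-01  7.440000e-02  4.850000e-02
 -7.370000e-02  1.718000e-01  1.978000e-01  1.791000e-01] [ 0.4  0.  -0.7 -0.1 -0.5 -0.9 -0.5 -0.3  0.4  0.6 -0.2  0.5  0.4 -0.5
  0.7  0.3  0.3 -0.3  0.   0.4 -0.4 -0.6 -0.3  0.2 -0.4 -0.5 -0.4  0.
  0.4  0.1  0.5  0.5 -0.1  0.2  0.2  0.2]
[0.00873546 0.02172275 0.01604016]
far [632.05249141  80.69862063  90.        ] side [560.84122215 254.92248561  90.        ]
far [630.06370188  80.58287763 100.        ] bar yaw 1.0950849775297558
side [557.39108401 254.0197937  100.        ] bar yaw 0.8161997167111096
[[ 608.1 -219.8   36. ]
 [ 640.8 -323.6   36. ]
 [ 587.4 -338.5   36. ]
 [ 554.4 -236.8   36. ]] [ 597.6592997  -279.67844983   36.        ]
len 107.85080712612901 yaw of length 1.8799894360603524
```

```bash
cat >> h.py <<'E'
def where():
    from rig import sense
    s=sense(); R=toolR(s); z=R.apply([0,0,1]); y=R.apply([0,1,0])
    print("t",round(s["time_s"],2),"pos",np.round(s["eef_pos"],1),"zaxis yaw",round(np.arctan2(z[1],z[0]),4),"down",np.round(y,4),"q",np.round(s["joints"],2),"F",np.round(s["force"],1),"Tq",np.round(s["wrist_torque"],2),"g",round(s["grip_width"],3))
    return s,R
def plan(pos,jawyaw):
    """remaining shift in current tool axes (no turning) and total rotvec to tool-down with jaw yaw (mod pi)"""
    s,R=where(); d=R.inv().apply(np.array(pos)-s["eef_pos"]); print("shift tool",np.round(d,1))
    for k in (-1,0,1):
        a=jawyaw+k*np.pi; z=np.array([np.cos(a),np.sin(a),0]); y=np.array([0,0,-1.]); T=Ro.from_matrix(np.c_[np.cross(y,z),y,z])
        rv=(R.inv()*T).as_rotvec(); 
        if abs(rv).max()<2.5: print(" opt yaw",round(a,3),"rotvec",np.round(rv,4),"shift in final axes",np.round(T.inv().apply(np.array(pos)-s["eef_pos"]),1))
E
python3 - <<'E'
from h import *
from rig import eyes
c=eyes.capture("wrist"); s,R=where()
print("cam in tool",R.inv().apply(-c["R"].T@c["t"]-s["eef_pos"]),"fwd in tool",R.inv().apply(c["R"][2]))
plan((632,81,231),1.095-np.pi/2)
E
```

```text
t 0.3 pos [132.8 507.9 231.1] zaxis yaw 1.315 down [-2.e-04 -3.e-04 -1.e+00] q [ 1.09  0.31  1.5  -0.    1.33 -0.22] F [-0.1  0.7  0.2] Tq [-0.01  0.03 -0.02] g 0.998
cam in tool [ -83.51925914 -142.37923242   -1.10046495] fwd in tool [3.23604474e-01 9.46192184e-01 7.03500085e-04]
t 0.3 pos [132.8 507.9 231.1] zaxis yaw 1.315 down [-2.e-04 -3.e-04 -1.e+00] q [ 1.09  0.31  1.5  -0.    1.33 -0.22] F [-0.1  0.7  0.2] Tq [-0.01  0.03 -0.02] g 0.998
shift tool [ 5.910e+02  2.000e-01 -2.867e+02]
 opt yaw -3.617 rotvec [ 2.0000e-04 -1.3508e+00 -3.0000e-04] shift in final axes [-1.508e+02  1.000e-01 -6.393e+02]
 opt yaw -0.476 rotvec [3.0000e-04 1.7908e+00 3.0000e-04] shift in final axes [1.508e+02 1.000e-01 6.393e+02]
 opt yaw 2.666 rotvec [ 2.0000e-04 -1.3508e+00 -3.0000e-04] shift in final axes [-1.508e+02  1.000e-01 -6.393e+02]
```

```bash
python3 -m handwheel '[{"tx":37,"tz":-18},{"tx":37,"tz":-18},{"tx":37,"tz":-18},{"tx":37,"tz":-18},{"tx":37,"tz":-18},{"tx":37,"tz":-18},{"tx":37,"tz":-18},{"tx":37,"tz":-18},{"tx":37,"tz":-18},{"tx":37,"tz":-18}]'
python3 -m handwheel '[{"tx":37,"tz":-18},{"tx":37,"tz":-18},{"tx":37,"tz":-18},{"tx":37,"tz":-18},{"tx":37,"tz":-18},{"tx":36,"tz":-17},{"wy":0.12},{"wy":0.12},{"wy":0.12},{"wy":0.12}]'
python3 -m handwheel '[{"wy":0.12},{"wy":0.12},{"wy":0.12},{"wy":0.12},{"wy":0.12},{"wy":0.12},{"wy":0.12},{"wy":0.12},{"wy":0.12},{"wy":0.12}]'
python3 -m handwheel '[{"wy":0.11,"grip":50},{}]'
python3 - <<'E'
from h import *
plan((632,81,110),1.095-np.pi/2)
shot("wrist","w1")
E
```

```text
t 0.3 pos [132.8 507.9 231.1] zaxis yaw 1.315 down [-2.e-04 -3.e-04 -1.e+00] q [ 1.09  0.31  1.5  -0.    1.33 -0.22] F [-0.1  0.7  0.2] Tq [-0.01  0.03 -0.02] g 0.998
shift tool [ 591.   121.2 -286.6]
 opt yaw -3.617 rotvec [ 2.0000e-04 -1.3508e+00 -3.0000e-04] shift in final axes [-150.8  121.1 -639.3]
 opt yaw -0.476 rotvec [3.0000e-04 1.7908e+00 3.0000e-04] shift in final axes [150.8 121.1 639.3]
 opt yaw 2.666 rotvec [ 2.0000e-04 -1.3508e+00 -3.0000e-04] shift in final axes [-150.8  121.1 -639.3]invalid input
invalid input
invalid input
invalid input
```

View pics/w1.png

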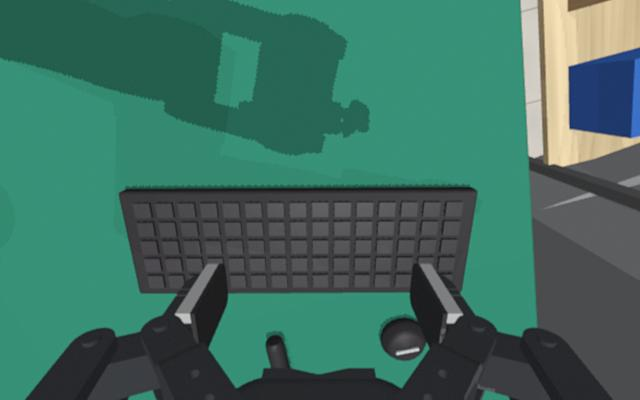

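Each row needs all its keys, so I'll resend the moves in full.

```bash
python3 -m handwheel '[{"grip":85,"tx":37,"ty":0,"tz":-18,"wx":0,"wy":0,"wz":0},{"grip":85,"tx":37,"ty":0,"tz":-18,"wx":0,"wy":0,"wz":0},{"grip":85,"tx":37,"ty":0,"tz":-18,"wx":0,"wy":0,"wz":0},{"grip":85,"tx":37,"ty":0,"tz":-18,"wx":0,"wy":0,"wz":0},{"grip":85,"tx":37,"ty":0,"tz":-18,"wx":0,"wy":0,"wz":0},{"grip":85,"tx":37,"ty":0,"tz":-18,"wx":0,"wy":0,"wz":0},{"grip":85,"tx":37,"ty":0,"tz":-18,"wx":0,"wy":0,"wz":0},{"grip":85,"tx":37,"ty":0,"tz":-18,"wx":0,"wy":0,"wz":0},{"grip":85,"tx":37,"ty":0,"tz":-18,"wx":0,"wy":0,"wz":0},{"grip":85,"tx":37,"ty":0,"tz":-18,"wx":0,"wy":0,"wz":0}]' &&
python3 -m handwheel '[{"grip":85,"tx":37,"ty":0,"tz":-18,"wx":0,"wy":0,"wz":0},{"grip":85,"tx":37,"ty":0,"tz":-18,"wx":0,"wy":0,"wz":0},{"grip":85,"tx":37,"ty":0,"tz":-18,"wx":0,"wy":0,"wz":0},{"grip":85,"tx":37,"ty":0,"tz":-18,"wx":0,"wy":0,"wz":0},{"grip":85,"tx":37,"ty":0,"tz":-18,"wx":0,"wy":0,"wz":0},{"grip":50,"tx":36,"ty":0,"tz":-17,"wx":0,"wy":0,"wz":0},{"grip":50,"tx":0,"ty":0,"tz":0,"wx":0,"wy":0.12,"wz":0},{"grip":50,"tx":0,"ty":0,"tz":0,"wx":0,"wy":0.12,"wz":0},{"grip":50,"tx":0,"ty":0,"tz":0,"wx":0,"wy":0.12,"wz":0},{"grip":50,"tx":0,"ty":0,"tz":0,"wx":0,"wy":0.12,"wz":0}]' &&
python3 -m handwheel '[{"grip":50,"tx":0,"ty":0,"tz":0,"wx":0,"wy":0.12,"wz":0},{"grip":50,"tx":0,"ty":0,"tz":0,"wx":0,"wy":0.12,"wz":0},{"grip":50,"tx":0,"ty":0,"tz":0,"wx":0,"wy":0.12,"wz":0},{"grip":50,"tx":0,"ty":0,"tz":0,"wx":0,"wy":0.12,"wz":0},{"grip":50,"tx":0,"ty":0,"tz":0,"wx":0,"wy":0.12,"wz":0},{"grip":50,"tx":0,"ty":0,"tz":0,"wx":0,"wy":0.12,"wz":0},{"grip":50,"tx":0,"ty":0,"tz":0,"wx":0,"wy":0.12,"wz":0},{"grip":50,"tx":0,"ty":0,"tz":0,"wx":0,"wy":0.12,"wz":0},{"grip":50,"tx":0,"ty":0,"tz":0,"wx":0,"wy":0.12,"wz":0},{"grip":50,"tx":0,"ty":0,"tz":0,"wx":0,"wy":0.11,"wz":0}]'
python3 - <<'E'
from h import *
plan((632,81,110),1.095-np.pi/2)
shot("wrist","w1")
E
```

```text
time_s: 1.18
eef_pos: [446.5, 238.5, 231.5]
ee_rot: [0.701, -0.701, 0.09, -0.09]
force: [0.4, -0.1, -0.1]
grip_width: 0.996
time_s: 2.02
eef_pos: [632.1, 80.5, 230.9]
ee_rot: [-0.659, 0.659, -0.257, 0.256]
force: [0.4, 0.2, 0.9]
grip_width: 0.585
time_s: 2.85
eef_pos: [632.0, 80.8, 231.1]
ee_rot: [0.402, -0.402, 0.582, -0.582]
force: [0.6, 1.0, -0.2]
grip_width: 0.582
t 2.85 pos [632.   80.8 231.1] zaxis yaw -0.3609 down [-3.e-04 -0.e+00 -1.e+00] q [-0.06  0.57  1.12 -0.    1.45  0.3 ] F [ 0.6  1.  -0.2] Tq [ 0.   -0.03  0.01] g 0.582
shift tool [ -0.3 121.1  -0. ]
 opt yaw -0.476 rotvec [0.0003 0.1149 0.0002] shift in final axes [-2.000e-01  1.211e+02 -1.000e-01]
```

View pics/w1.png

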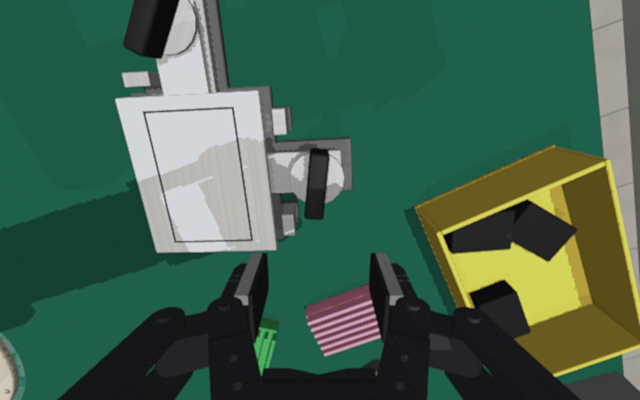

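```bash
python3 - <<'E'
from h import *
from rig import eyes
c=eyes.capture("wrist"); im=cv2.resize(c["pixels"][90:260,100:370,::-1],None,fx=2.9,fy=2.9,interpolation=cv2.INTER_CUBIC)
o=lambda X:tuple(int(v) for v in (proj(c,X)[0]-[100,90]+.5)*2.9)
R=plateR(-.303,.0744,.0485)
for P in np.vstack([PL,EN]): cv2.circle(im,o(R.apply(P)+[517.5,116.5,50]),3,(0,0,255),-1)
k=Ro.from_euler('z',1.095)
for P in ([31,9,100],[-31,9,100],[31,-9,100],[-31,-9,100]): cv2.circle(im,o(k.apply(P)+[632,80.7,0]),3,(255,0,0),-1)
cv2.imwrite("pics/w1o.png",im)
E
```

```text
(no output)
```

View pics/w1o.png

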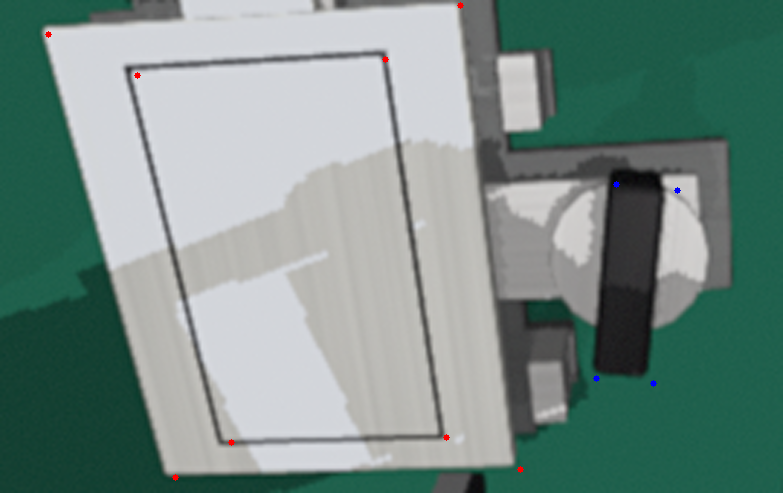

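Projection agrees within about 2 mm. The far bar is at (315,185) in the wrist view. Next I'll turn to it, descend and grip.

```bash
python3 -m handwheel '[{"grip":50,"tx":-1.7,"ty":30,"tz":-1.7,"wx":0,"wy":0.115,"wz":0},{"grip":50,"tx":0,"ty":35,"tz":0,"wx":0,"wy":0,"wz":0},{"grip":50,"tx":0,"ty":35,"tz":0,"wx":0,"wy":0,"wz":0},{"grip":50,"tx":0,"ty":20,"tz":0,"wx":0,"wy":0,"wz":0},{"grip":50,"tx":0,"ty":0,"tz":0,"wx":0,"wy":0,"wz":0}]'
python3 - <<'E'
from h import *
plan((631,83,80),1.095-np.pi/2)
shot("wrist","w2")
E
```

```text
time_s: 3.37
eef_pos: [628.7, 82.9, 106.4]
ee_rot: [0.368, -0.373, 0.604, -0.6]
force: [0.5, -0.3, -0.3]
grip_width: 0.587
t 3.37 pos [628.7  82.9 106.4] zaxis yaw -0.4666 down [-8.7e-03  4.0e-04 -1.0e+00] q [-0.05  0.67  1.29 -0.    1.2   0.41] F [ 0.5 -0.3 -0.3] Tq [-0.02  0.04  0.01] g 0.587
shift tool [-1.2 26.4  2.3]
 opt yaw -0.476 rotvec [0.008  0.0092 0.0036] shift in final axes [-1.1 26.4  2.1]
```

View pics/w2.png

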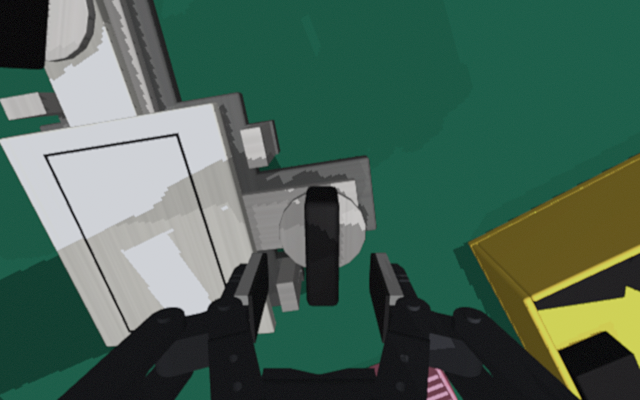

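The bar sits centred between the pads (x≈321). I'll go down and grip.

```bash
python3 -m handwheel '[{"grip":50,"tx":0,"ty":26,"tz":0.5,"wx":0.008,"wy":0,"wz":0.003},{"grip":50,"tx":0,"ty":0,"tz":0,"wx":0,"wy":0,"wz":0},{"grip":10,"tx":0,"ty":0,"tz":0,"wx":0,"wy":0,"wz":0},{"grip":10,"tx":0,"ty":0,"tz":0,"wx":0,"wy":0,"wz":0},{"grip":10,"tx":0,"ty":0,"tz":0,"wx":0,"wy":0,"wz":0},{"grip":10,"tx":0,"ty":0,"tz":0,"wx":0,"wy":0,"wz":0}]' 40
python3 - <<'E'
from h import *
plan((631,83,80),1.095-np.pi/2)
shot("wrist","w3")
E
```

```text
time_s: 3.92
eef_pos: [631.0, 83.4, 87.7]
ee_rot: [-0.372, 0.368, -0.601, 0.604]
force: [-8.2, 1.8, 8.6]
grip_width: 0.199
t 3.92 pos [631.   83.4  87.7] zaxis yaw -0.4693 down [ 0.0079 -0.     -1.    ] q [-0.05  0.68  1.31  0.    1.14  0.42] F [-8.2  1.8  8.6] Tq [ 0.48  1.5  -0.08] g 0.199
shift tool [0.4 7.7 0.1]
 opt yaw -0.476 rotvec [-0.007   0.0065 -0.0036] shift in final axes [0.4 7.7 0.2]
```

View pics/w3.png

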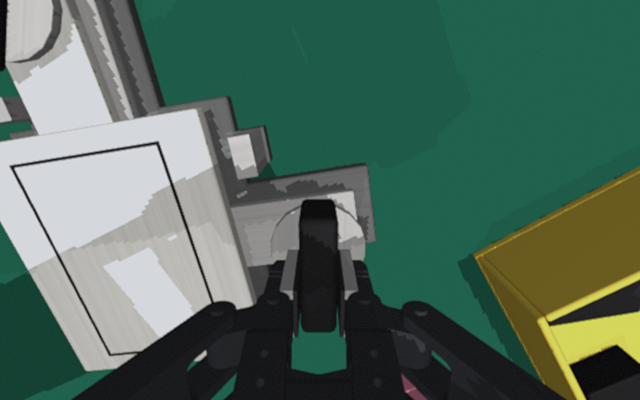

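```bash
python3 -m handwheel '[{"grip":32,"tx":0,"ty":0,"tz":0,"wx":0,"wy":0,"wz":0},{"grip":32,"tx":0,"ty":4,"tz":-1,"wx":-0.003,"wy":0,"wz":0},{"grip":32,"tx":0,"ty":5,"tz":0,"wx":0,"wy":0,"wz":0},{"grip":32,"tx":0,"ty":0,"tz":0,"wx":0,"wy":0,"wz":0}]' 40
python3 -c "
from h import *
plan((631,83,77),1.095-np.pi/2)"
python3 -m handwheel '[{"grip":10,"tx":0,"ty":0,"tz":0,"wx":0,"wy":0,"wz":0},{"grip":10,"tx":0,"ty":0,"tz":0,"wx":0,"wy":0,"wz":0},{"grip":10,"tx":0,"ty":0,"tz":0,"wx":0,"wy":0,"wz":0},{"grip":10,"tx":0,"ty":0,"tz":0,"wx":0,"wy":0,"wz":0}]' 40
python3 -c "
from h import *
plan((631,83,77),1.095-np.pi/2)"
```

```text
time_s: 4.3
eef_pos: [630.3, 83.1, 75.4]
ee_rot: [-0.371, 0.368, -0.602, 0.603]
force: [0.1, -0.6, -0.7]
grip_width: 0.376
t 4.3 pos [630.3  83.1  75.4] zaxis yaw -0.47 down [ 4.6e-03  4.0e-04 -1.0e+00] q [-0.05  0.7   1.32  0.    1.12  0.42] F [ 0.1 -0.6 -0.7] Tq [-0.04 -0.02 -0.05] g 0.376
shift tool [-0.3 -1.6  0.7]
 opt yaw -0.476 rotvec [-0.0039  0.0058 -0.0025] shift in final axes [-0.3 -1.6  0.6]
time_s: 4.63
eef_pos: [630.7, 83.0, 76.2]
ee_rot: [-0.372, 0.368, -0.602, 0.604]
force: [0.8, -0.7, -0.8]
grip_width: 0.202
t 4.63 pos [630.7  83.   76.2] zaxis yaw -0.47 down [ 5.8e-03  3.0e-04 -1.0e+00] q [-0.05  0.7   1.32  0.    1.12  0.42] F [ 0.8 -0.7 -0.8] Tq [-0.04 -0.02  0.06] g 0.202
shift tool [-0.1 -0.8  0.3]
 opt yaw -0.476 rotvec [-0.005   0.0058 -0.0029] shift in final axes [-0.1 -0.8  0.3]
```

```bash
python3 -m handwheel '[{"grip":10,"tx":0,"ty":0,"tz":0,"wx":0,"wy":0.1,"wz":0},{"grip":10,"tx":0,"ty":0,"tz":0,"wx":0,"wy":0.12,"wz":0},{"grip":10,"tx":0,"ty":0,"tz":0,"wx":0,"wy":0.12,"wz":0},{"grip":10,"tx":0,"ty":0,"tz":0,"wx":0,"wy":0.12,"wz":0},{"grip":10,"tx":0,"ty":0,"tz":0,"wx":0,"wy":0.12,"wz":0},{"grip":10,"tx":0,"ty":0,"tz":0,"wx":0,"wy":0.12,"wz":0},{"grip":10,"tx":0,"ty":0,"tz":0,"wx":0,"wy":0.12,"wz":0},{"grip":10,"tx":0,"ty":0,"tz":0,"wx":0,"wy":0.12,"wz":0},{"grip":10,"tx":0,"ty":0,"tz":0,"wx":0,"wy":0.12,"wz":0},{"grip":10,"tx":0,"ty":0,"tz":0,"wx":0,"wy":0.1,"wz":0}]'
python3 - <<'E'
from h import *
where()
shot("wrist","w4")
shot("side","s4",(250,150,370,235),(720,510))
E
```

```text
time_s: 5.47
eef_pos: [630.9, 82.5, 76.2]
ee_rot: [0.021, -0.025, -0.707, 0.707]
force: [3.2, -3.4, -3.2]
grip_width: 0.204
t 5.47 pos [630.9  82.5  76.2] zaxis yaw -1.6359 down [ 6.5e-03 -7.0e-04 -1.0e+00] q [-0.05  0.7   1.32 -0.    1.12  1.58] F [ 3.2 -3.4 -3.2] Tq [-0.66 -0.23  0.13] g 0.204
```

View pics/w4.png

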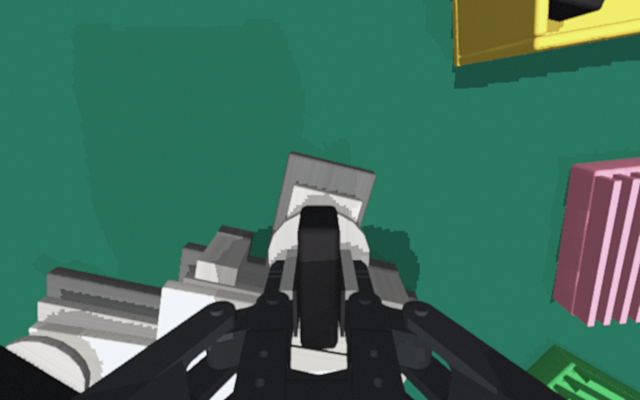

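View pics/s4c.png

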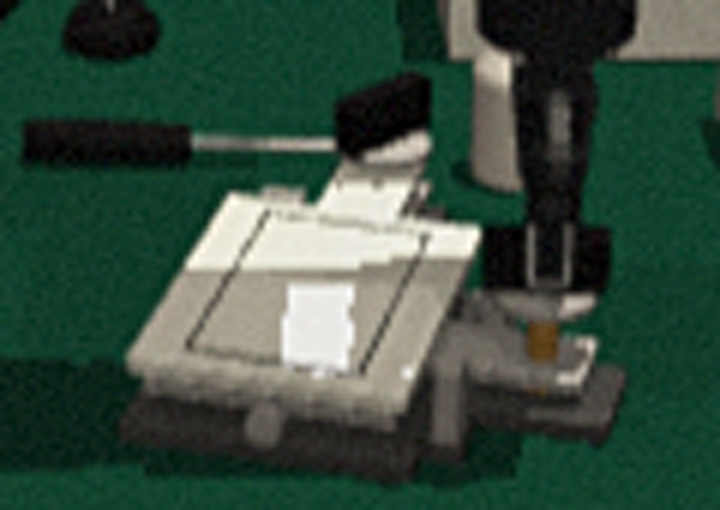

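Turned 1.16 rad. I'll release, rise, and take an oblique wrist view to measure the remaining tilt against the pillars.

```bash
python3 -m handwheel '[{"grip":40,"tx":0,"ty":0,"tz":0,"wx":0,"wy":0,"wz":0},{"grip":40,"tx":0,"ty":0,"tz":0,"wx":0,"wy":0,"wz":0},{"grip":40,"tx":0,"ty":-30,"tz":0,"wx":0,"wy":0,"wz":0},{"grip":40,"tx":0,"ty":-40,"tz":0,"wx":0,"wy":0,"wz":0},{"grip":40,"tx":0,"ty":-40,"tz":0,"wx":0,"wy":-0.12,"wz":0},{"grip":40,"tx":0,"ty":0,"tz":0,"wx":0,"wy":-0.12,"wz":0},{"grip":40,"tx":0,"ty":0,"tz":0,"wx":0,"wy":-0.12,"wz":0},{"grip":40,"tx":0,"ty":0,"tz":0,"wx":0,"wy":-0.12,"wz":0},{"grip":40,"tx":0,"ty":0,"tz":0,"wx":0,"wy":-0.12,"wz":0},{"grip":40,"tx":0,"ty":0,"tz":0,"wx":0,"wy":-0.12,"wz":0}]'
python3 -m handwheel '[{"grip":40,"tx":0,"ty":0,"tz":0,"wx":0,"wy":-0.12,"wz":0},{"grip":40,"tx":0,"ty":0,"tz":0,"wx":0,"wy":-0.12,"wz":0},{"grip":40,"tx":0,"ty":0,"tz":0,"wx":0,"wy":-0.12,"wz":0},{"grip":40,"tx":0,"ty":0,"tz":0,"wx":0,"wy":-0.12,"wz":0},{"grip":40,"tx":0,"ty":0,"tz":0,"wx":0,"wy":-0.12,"wz":0},{"grip":40,"tx":0,"ty":0,"tz":0,"wx":0,"wy":-0.12,"wz":0},{"grip":40,"tx":0,"ty":0,"tz":0,"wx":0,"wy":-0.12,"wz":0},{"grip":40,"tx":0,"ty":0,"tz":0,"wx":0,"wy":-0.06,"wz":0}]'
python3 -c "
from h import *
plan((540,-20,130),0)"
```

```text
time_s: 6.4
eef_pos: [629.8, 83.5, 186.6]
ee_rot: [-0.234, 0.23, -0.667, 0.668]
force: [-0.4, 0.0, 0.1]
grip_width: 0.468
time_s: 7.07
eef_pos: [629.9, 83.5, 186.5]
ee_rot: [-0.501, 0.498, -0.499, 0.502]
force: [0.4, 0.2, 0.0]
grip_width: 0.466
t 7.07 pos [629.9  83.5 186.5] zaxis yaw -0.0013 down [ 5.9e-03  9.0e-04 -1.0e+00] q [-0.05  0.59  1.2   0.    1.35 -0.05] F [0.4 0.2 0. ] Tq [-0.05  0.06  0.01] g 0.466
shift tool [103.6  55.9 -90.1]
 opt yaw 0.0 rotvec [-0.0059 -0.0013 -0.0009] shift in final axes [103.5  56.5 -89.9]
```

```bash
python3 -m handwheel '[{"grip":40,"tx":26,"ty":0,"tz":-22,"wx":-0.006,"wy":0,"wz":0},{"grip":40,"tx":26,"ty":10,"tz":-22,"wx":0,"wy":0,"wz":0},{"grip":40,"tx":26,"ty":20,"tz":-23,"wx":0,"wy":0,"wz":0},{"grip":40,"tx":26,"ty":26,"tz":-23,"wx":0,"wy":0,"wz":0.1},{"grip":40,"tx":0,"ty":0,"tz":0,"wx":0,"wy":0,"wz":0.12},{"grip":40,"tx":0,"ty":0,"tz":0,"wx":0,"wy":0,"wz":0.12},{"grip":40,"tx":0,"ty":0,"tz":0,"wx":0,"wy":0,"wz":0.12},{"grip":40,"tx":0,"ty":0,"tz":0,"wx":0,"wy":0,"wz":0.12},{"grip":40,"tx":0,"ty":0,"tz":0,"wx":0,"wy":0,"wz":0.12},{"grip":40,"tx":0,"ty":0,"tz":0,"wx":0,"wy":0,"wz":0.12}]'
python3 - <<'E'
from h import *
where()
shot("wrist","w5")
E
```

```text
time_s: 7.9
eef_pos: [540.3, -19.4, 132.2]
ee_rot: [0.659, -0.254, 0.658, -0.261]
force: [0.5, 0.0, 0.7]
grip_width: 0.468
t 7.9 pos [540.3 -19.4 132.2] zaxis yaw -0.0091 down [ 0.0097  0.735  -0.6779] q [-0.57  0.62  1.54  0.67  1.52 -0.79] F [0.5 0.  0.7] Tq [-0.37  0.05 -0.01] g 0.468
```

View pics/w5.png

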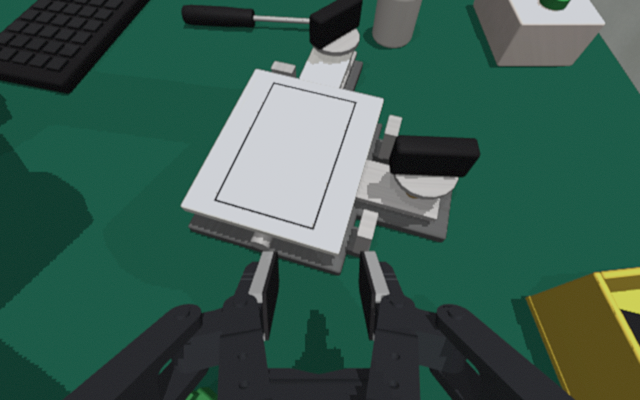

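```bash
python3 - <<'E'
from h import *
import pickle
from rig import eyes
c=eyes.capture("wrist"); pickle.dump(c,open("w5.pkl","wb"))
im=c["pixels"][:,:,::-1]
cv2.imwrite("pics/w5a.png",cv2.resize(im[60:260,170:400],(690,600),interpolation=cv2.INTER_CUBIC))
E
```

```text
(no output)
```

View pics/w5a.png

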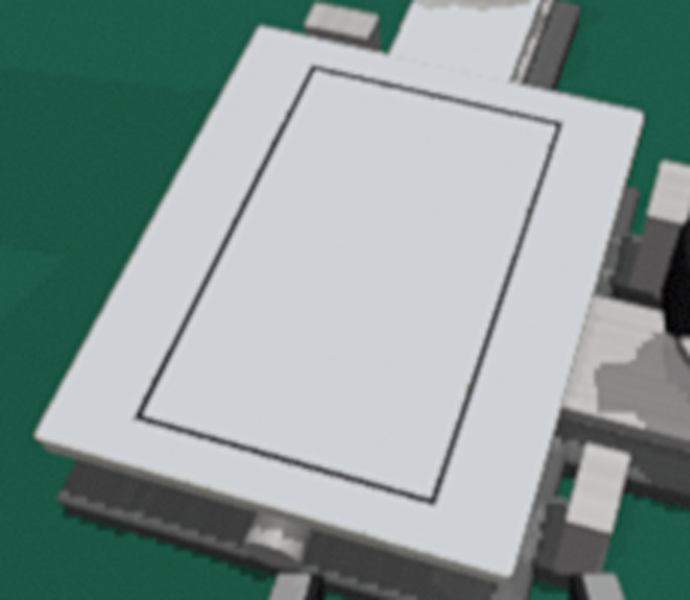

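```bash
cat >> h.py <<'E'
from scipy.ndimage import map_coordinates, gaussian_filter
def quad(c,pts,kind,w=6):
    """refine 4 line sides through subpixel samples -> 4 corners"""
    g=gaussian_filter(cv2.cvtColor(c["pixels"],cv2.COLOR_RGB2GRAY).astype(float),0.7)
    L=[]
    pts=np.asarray(pts,float)
    for i in range(4):
        p,q=pts[i],pts[(i+1)%4]; d=(q-p)/np.linalg.norm(q-p); n=np.array([-d[1],d[0]])
        if np.dot(n,pts.mean(0)-p)>0: n=-n   # outward
        off=np.arange(-w,w+.01,.1); S=[]
        for f in np.linspace(.08,.92,60):
            m=p+f*(q-p); xy=m+off[:,None]*n
            v=map_coordinates(g,[xy[:,1],xy[:,0]],order=1)
            k=np.argmin(v) if kind=="line" else np.argmin(np.gradient(v))
            if 0<k<len(off)-1: S.append(m+off[k]*n)
        S=np.array(S,np.float32)
        vx,vy,x0,y0=cv2.fitLine(S,cv2.DIST_HUBER,0,.01,.01).ravel(); nn=np.array([-vy,vx])
        r=(S-[x0,y0])@nn; S=S[abs(r-np.median(r))<.7]
        vx,vy,x0,y0=cv2.fitLine(S,cv2.DIST_HUBER,0,.01,.01).ravel()
        L.append((np.cross([x0,y0,1],[x0+vx,y0+vy,1]),len(S)))
    out=[]
    for i in range(4):
        h=np.cross(L[i-1][0],L[i][0]); out.append(h[:2]/h[2])
    print(kind,[l[1] for l in L]); return np.array(out)
E
python3 - <<'E'
from h import *
import pickle
c=pickle.load(open("w5.pkl","rb"))
cv=lambda L:np.array([((u+.5)/3-.5+170,(v+.5)/3-.5+60) for u,v in L])
e=quad(c,cv([(560,123),(434,501),(138,416),(313,67)]),"line",4)
p=quad(c,cv([(642,112),(513,580),(36,436),(262,26)]),"edge",4)
print(np.round(e,2).tolist(),np.round(p,2).tolist())
EN2=EN+np.sign(EN)*[.5,.5,0]
def f(q,use=3,sig=(.3,.6)):
    R=plateR(*q[2:5]); c2=dict(c); c2["R"]=Ro.from_rotvec(q[5:8]).as_matrix()@c["R"]; c2["t"]=c["t"]+q[8:11]
    o=np.array([q[0],q[1],50]); r=[]
    if use&1: r.append((proj(c2,R.apply(EN2)+o)-e).ravel()/sig[0])
    if use&2: r.append((proj(c2,R.apply(PL)+o)-p).ravel()/sig[1])
    return np.r_[np.hstack(r),q[5:8]/.004,q[8:11]/1.5]
for use in(1,2,3):
    r=least_squares(lambda q:f(q,use),[517,116,-.3,0,0]+[0]*6)
    print(use,np.round(r.x,4),"rms",np.round(r.fun,2)); print(np.sqrt(np.diag(np.linalg.inv(r.jac.T@r.jac)))[:5])
# pillars tops corner check
x=r.x; c2=dict(c); c2["R"]=Ro.from_rotvec(x[5:8]).as_matrix()@c["R"]; c2["t"]=c["t"]+x[8:11]
Rz=Ro.from_euler('z',x[2])
pil={"+y":cv([(318,2),(379,14),(369,44),(306,31)]),"lowx":cv([(583,446),(630,456),(612,527),(567,515)]),"hix":cv([(667,162),(690,167),(690,222),(648,214)])}
for k,v in pil.items():
    for z in(50,): print(k,np.round([Rz.inv().apply(ray(c2,u,z)-[x[0],x[1],0])[:2] for u in v],1).tolist())
E
```

```text
line [60, 60, 60, 60]
edge [59, 60, 60, 38]
[[356.14, 100.84], [313.92, 226.86], [215.4, 198.65], [273.9, 82.01]] [[384.39, 96.85], [339.83, 252.23], [180.16, 205.26], [255.89, 67.74]]
1 [ 5.163290e+02  1.166234e+02 -3.081000e-01 -1.890000e-02  3.850000e-02
  7.000000e-04  2.600000e-03 -1.400000e-03 -2.200000e-03 -3.946000e-01
 -7.129000e-01] rms [-0.45  0.02  0.02 -0.02  0.01  0.11  0.44 -0.08  0.18  0.65 -0.36 -0.
 -0.26 -0.48]
[1.58584797 2.59606456 0.00453572 0.00651514 0.00611929]
2 [ 5.158524e+02  1.180959e+02 -3.107000e-01 -1.370000e-02  4.650000e-02
 -0.000000e+00 -1.000000e-04  1.000000e-04 -0.000000e+00  2.190000e-02
  3.960000e-02] rms [ 0.11 -0.03 -0.01  0.08  0.07 -0.14 -0.19  0.08 -0.01 -0.04  0.02 -0.
  0.01  0.03]
[1.6085223  2.61647421 0.00517822 0.00836024 0.00758801]
3 [ 5.161498e+02  1.172152e+02 -3.094000e-01 -1.650000e-02  4.260000e-02
  4.000000e-04  1.600000e-03 -9.000000e-04 -8.000000e-04 -2.428000e-01
 -4.385000e-01] rms [-0.96  0.38 -0.83 -0.32  1.03  0.12  0.77  0.48  0.83 -0.78  0.99  0.5
 -1.25 -0.15 -0.6  -0.86  0.11  0.4  -0.22 -0.   -0.16 -0.29]
[1.58369377 2.58189792 0.00437857 0.00544387 0.00535688]
+y [[-56.1, 107.2], [-32.5, 107.4], [-30.7, 91.3], [-54.6, 91.2]]
lowx [[78.7, -44.0], [91.7, -43.3], [91.5, -65.3], [79.4, -65.4]]
hix [[81.3, 66.4], [88.9, 66.4], [92.9, 43.4], [79.7, 42.8]]
```

Fit: a ≈ -0.017, b ≈ +0.043, so the side knob goes about 0.7 rad clockwise. I'll untilt and head to the side knob.

```bash
python3 -m handwheel '[{"grip":50,"tx":0,"ty":0,"tz":0,"wx":0,"wy":0,"wz":-0.12},{"grip":50,"tx":0,"ty":0,"tz":0,"wx":0,"wy":0,"wz":-0.12},{"grip":50,"tx":0,"ty":0,"tz":0,"wx":0,"wy":0,"wz":-0.12},{"grip":50,"tx":0,"ty":0,"tz":0,"wx":0,"wy":0,"wz":-0.12},{"grip":50,"tx":0,"ty":0,"tz":0,"wx":0,"wy":0,"wz":-0.12},{"grip":50,"tx":0,"ty":0,"tz":0,"wx":0,"wy":0,"wz":-0.12},{"grip":50,"tx":0,"ty":0,"tz":0,"wx":0,"wy":0,"wz":-0.1},{"grip":50,"tx":0,"ty":-30,"tz":0,"wx":0,"wy":0.12,"wz":0},{"grip":50,"tx":0,"ty":-10,"tz":0,"wx":0,"wy":0.12,"wz":0},{"grip":50,"tx":0,"ty":0,"tz":0,"wx":0,"wy":0.12,"wz":0}]'
python3 -m handwheel '[{"grip":50,"tx":0,"ty":0,"tz":0,"wx":0,"wy":0.12,"wz":0},{"grip":50,"tx":0,"ty":0,"tz":0,"wx":0,"wy":0.12,"wz":0},{"grip":50,"tx":0,"ty":0,"tz":0,"wx":0,"wy":0.12,"wz":0},{"grip":50,"tx":0,"ty":0,"tz":0,"wx":0,"wy":0.04,"wz":0},{"grip":50,"tx":0,"ty":0,"tz":0,"wx":0,"wy":0,"wz":0}]'
python3 -c "
from h import *
plan((560.3,255.3,150),.816-np.pi/2)"
```

```text
time_s: 8.83
eef_pos: [541.5, -17.9, 175.4]
ee_rot: [-0.401, 0.397, -0.581, 0.587]
force: [0.6, -0.4, -0.1]
grip_width: 0.583
time_s: 9.25
eef_pos: [540.3, -18.2, 172.5]
ee_rot: [-0.277, 0.275, -0.65, 0.652]
force: [0.1, 1.2, 0.2]
grip_width: 0.586
t 9.25 pos [540.3 -18.2 172.5] zaxis yaw -0.7688 down [ 0.0036 -0.0022 -1.    ] q [-0.25  0.4   1.54 -0.    1.2   0.52] F [0.1 1.2 0.2] Tq [-0.01 -0.02  0.02] g 0.586
shift tool [-210.5   21.9 -175.9]
 opt yaw -0.755 rotvec [-0.0041 -0.014  -0.0009] shift in final axes [-212.9   22.5 -172.8]
```

```bash
python3 -m handwheel '[{"grip":50,"tx":-30,"ty":0,"tz":-25,"wx":-0.004,"wy":-0.014,"wz":0},{"grip":50,"tx":-30,"ty":0,"tz":-25,"wx":0,"wy":0,"wz":0},{"grip":50,"tx":-30,"ty":0,"tz":-25,"wx":0,"wy":0,"wz":0},{"grip":50,"tx":-30,"ty":0,"tz":-25,"wx":0,"wy":0,"wz":0},{"grip":50,"tx":-30,"ty":0,"tz":-25,"wx":0,"wy":0,"wz":0},{"grip":50,"tx":-30,"ty":10,"tz":-25,"wx":0,"wy":0,"wz":0},{"grip":50,"tx":-32,"ty":12,"tz":-24,"wx":0,"wy":0,"wz":0},{"grip":50,"tx":0,"ty":30,"tz":0,"wx":0,"wy":0,"wz":0},{"grip":50,"tx":0,"ty":0,"tz":0,"wx":0,"wy":0,"wz":0}]'
python3 - <<'E'
from h import *
plan((560.3,255.3,76),.816-np.pi/2)
shot("wrist","w6")
E
```

```text
time_s: 10.0
eef_pos: [556.4, 256.6, 115.7]
ee_rot: [0.28, -0.285, 0.65, -0.647]
force: [-1.1, -0.8, -1.2]
grip_width: 0.585
t 10.0 pos [556.4 256.6 115.7] zaxis yaw -0.7496 down [-8.2e-03  7.0e-04 -1.0e+00] q [0.24 0.61 1.36 0.   1.18 0.99] F [-1.1 -0.8 -1.2] Tq [-0.    0.01  0.01] g 0.585
shift tool [-1.9 39.7  4. ]
 opt yaw -0.755 rotvec [0.0065 0.0052 0.0051] shift in final axes [-1.7 39.7  3.7]
```

View pics/w6.png

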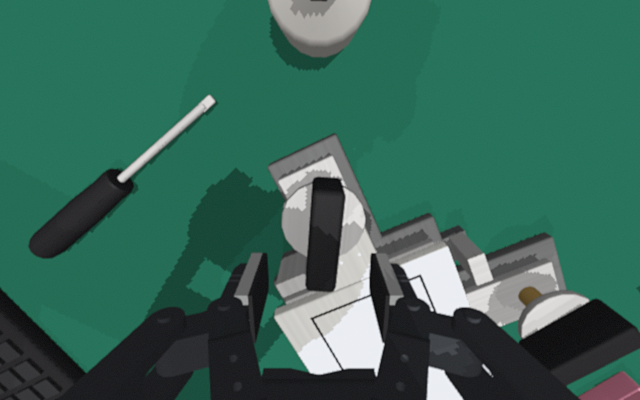

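The side bar is at (325,235), between the pads, leaning about 0.05 rad clockwise. I'll adjust, descend and grip.

```bash
python3 -m handwheel '[{"grip":50,"tx":0,"ty":20,"tz":0,"wx":0,"wy":0.05,"wz":0},{"grip":50,"tx":0,"ty":22,"tz":0,"wx":0,"wy":0,"wz":0},{"grip":50,"tx":0,"ty":0,"tz":0,"wx":0,"wy":0,"wz":0},{"grip":10,"tx":0,"ty":0,"tz":0,"wx":0,"wy":0,"wz":0},{"grip":10,"tx":0,"ty":0,"tz":0,"wx":0,"wy":0,"wz":0},{"grip":10,"tx":0,"ty":0,"tz":0,"wx":0,"wy":0,"wz":0},{"grip":10,"tx":0,"ty":0,"tz":0,"wx":0,"wy":0,"wz":0}]' 40
python3 - <<'E'
from h import *
plan((560.3,255.3,76),.816-np.pi/2)
E
```

```text
time_s: 10.63
eef_pos: [559.2, 255.4, 80.6]
ee_rot: [0.264, -0.264, 0.658, -0.654]
force: [-5.2, 1.4, 7.5]
grip_width: 0.201
t 10.63 pos [559.2 255.4  80.6] zaxis yaw -0.8057 down [-0.0014  0.0047 -1.    ] q [0.24 0.65 1.39 0.01 1.1  1.04] F [-5.2  1.4  7.5] Tq [ 0.32  0.99 -0.05] g 0.201
shift tool [-0.8  4.6  0.8]
 opt yaw -0.755 rotvec [ 0.0042 -0.0509 -0.0024] shift in final axes [-0.7  4.6  0.9]
```

```bash
python3 -m handwheel '[{"grip":10,"tx":0,"ty":0,"tz":0,"wx":0,"wy":0.11,"wz":0},{"grip":10,"tx":0,"ty":0,"tz":0,"wx":0,"wy":0.12,"wz":0},{"grip":10,"tx":0,"ty":0,"tz":0,"wx":0,"wy":0.12,"wz":0},{"grip":10,"tx":0,"ty":0,"tz":0,"wx":0,"wy":0.12,"wz":0},{"grip":10,"tx":0,"ty":0,"tz":0,"wx":0,"wy":0.12,"wz":0},{"grip":10,"tx":0,"ty":0,"tz":0,"wx":0,"wy":0.12,"wz":0},{"grip":10,"tx":0,"ty":0,"tz":0,"wx":0,"wy":0,"wz":0},{"grip":40,"tx":0,"ty":0,"tz":0,"wx":0,"wy":0,"wz":0},{"grip":40,"tx":0,"ty":0,"tz":0,"wx":0,"wy":0,"wz":0},{"grip":40,"tx":0,"ty":-20,"tz":0,"wx":0,"wy":0,"wz":0}]'
python3 -m handwheel '[{"grip":40,"tx":0,"ty":-35,"tz":0,"wx":0,"wy":0,"wz":0},{"grip":40,"tx":0,"ty":-35,"tz":0,"wx":0,"wy":0,"wz":0},{"grip":40,"tx":0,"ty":-10,"tz":0,"wx":0,"wy":0,"wz":0},{"grip":40,"tx":0,"ty":0,"tz":0,"wx":0,"wy":0,"wz":0}]'
python3 - <<'E'
from h import *
plan((540,-20,130),0)
shot("wrist","w7")
E
```

```text
time_s: 11.47
eef_pos: [557.7, 254.1, 95.8]
ee_rot: [0.017, -0.022, 0.708, -0.706]
force: [0.8, 0.2, 0.5]
grip_width: 0.467
time_s: 11.8
eef_pos: [560.8, 254.5, 182.0]
ee_rot: [0.021, -0.018, 0.708, -0.705]
force: [0.8, -0.3, -0.9]
grip_width: 0.471
t 11.8 pos [560.8 254.5 182. ] zaxis yaw -1.516 down [ 0.0043  0.0046 -1.    ] q [0.23 0.55 1.28 0.   1.31 1.75] F [ 0.8 -0.3 -0.9] Tq [ 0.02  0.   -0.05] g 0.471
shift tool [ 36.1  50.7 273.2]
 opt yaw -3.142 rotvec [7.1000e-03 1.6256e+00 1.0000e-04] shift in final axes [-274.5   52.    20.8]
 opt yaw 0.0 rotvec [ 1.000e-04 -1.516e+00 -7.000e-03] shift in final axes [274.5  52.  -20.8]
 opt yaw 3.142 rotvec [7.1000e-03 1.6256e+00 1.0000e-04] shift in final axes [-274.5   52.    20.8]
```

View pics/w7.png

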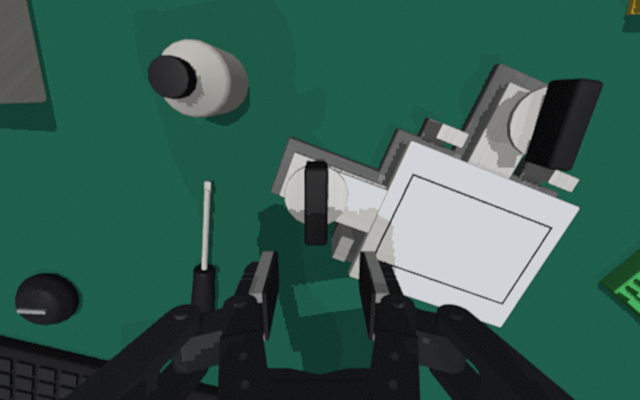

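```bash
python3 -c "
from h import *
plan((430,100,140),-1.516)"
```

```text
t 11.85 pos [559.9 254.3 179.3] zaxis yaw -1.516 down [ 1.0e-04  3.7e-03 -1.0e+00] q [0.23 0.55 1.28 0.   1.31 1.75] F [-0.   0.3 -1. ] Tq [-0.    0.03  0.  ] g 0.469
shift tool [138.1  38.7 147.1]
 opt yaw -1.516 rotvec [ 0.0037 -0.     -0.0003] shift in final axes [138.1  39.3 147. ]
```

```bash
python3 -m handwheel '[{"grip":40,"tx":28,"ty":0,"tz":30,"wx":0,"wy":0,"wz":0},{"grip":40,"tx":28,"ty":0,"tz":30,"wx":0,"wy":0,"wz":0},{"grip":40,"tx":28,"ty":0,"tz":30,"wx":0,"wy":0,"wz":0},{"grip":40,"tx":28,"ty":0,"tz":30,"wx":0,"wy":0,"wz":0},{"grip":40,"tx":27,"ty":20,"tz":27,"wx":0,"wy":0,"wz":0.1},{"grip":40,"tx":0,"ty":20,"tz":0,"wx":0,"wy":0,"wz":0.12},{"grip":40,"tx":0,"ty":0,"tz":0,"wx":0,"wy":0,"wz":0.12},{"grip":40,"tx":0,"ty":0,"tz":0,"wx":0,"wy":0,"wz":0.12},{"grip":40,"tx":0,"ty":0,"tz":0,"wx":0,"wy":0,"wz":0.12},{"grip":40,"tx":0,"ty":0,"tz":0,"wx":0,"wy":0,"wz":0.12}]'
python3 -m handwheel '[{"grip":40,"tx":0,"ty":0,"tz":0,"wx":0,"wy":0,"wz":0.12},{"grip":40,"tx":0,"ty":0,"tz":0,"wx":0,"wy":0,"wz":0},{"grip":40,"tx":0,"ty":0,"tz":0,"wx":0,"wy":0,"wz":0}]'
python3 - <<'E'
from h import *
import pickle
where()
c=shot("wrist","w8"); pickle.dump(c,open("w8.pkl","wb"))
E
```

```text
time_s: 12.68
eef_pos: [429.7, 105.1, 138.4]
ee_rot: [0.237, 0.197, 0.684, -0.661]
force: [0.1, 1.1, 0.1]
grip_width: 0.47
time_s: 12.93
eef_pos: [432.9, 110.7, 140.1]
ee_rot: [0.249, 0.203, 0.689, -0.65]
force: [-0.8, 0.4, 0.5]
grip_width: 0.465
t 12.93 pos [432.9 110.7 140.1] zaxis yaw -1.4915 down [ 0.6028  0.0722 -0.7946] q [-0.09  0.01  2.31  0.59  0.22  0.87] F [-0.8  0.4  0.5] Tq [-0.03  0.31 -0.02] g 0.465
```

View pics/w8.png

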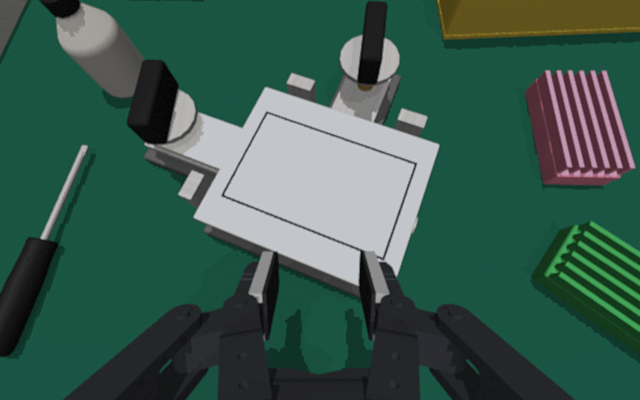

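```bash
python3 - <<'E'
from h import *
im=cv2.imread("pics/w8.png")
cv2.imwrite("pics/w8a.png",cv2.resize(im[60:290,170:450],(784,644),interpolation=cv2.INTER_CUBIC)[:600])
E
```

```text
(no output)
```

View pics/w8a.png

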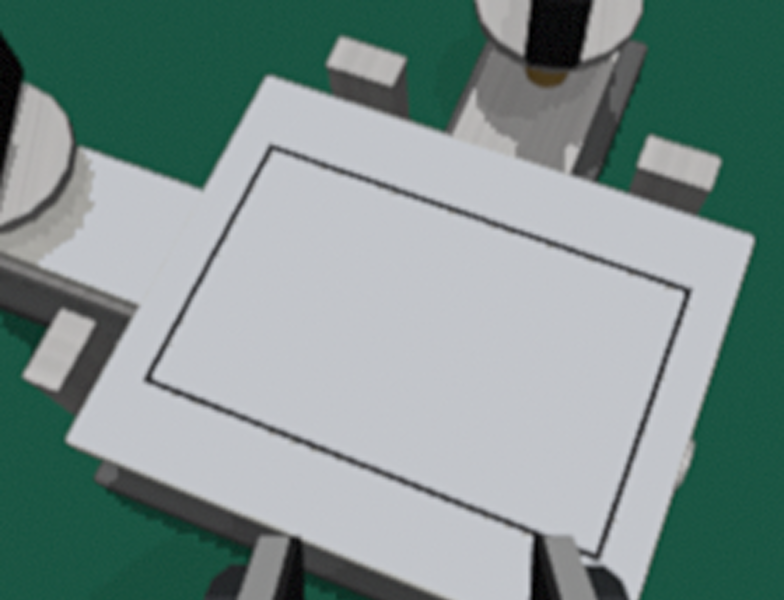

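```bash
cat > joint.py <<'E'
from h import *
import pickle
EN2=EN+np.sign(EN)*[.5,.5,0]
cvt=lambda L,s,ox,oy:np.array([((u+.5)/s-.5+ox,(v+.5)/s-.5+oy) for u,v in L])
# pillar corner order: stand (+,+),(+,-),(-,-),(-,+)
def rects(P):
    xc,ya,yb,x3,y3,hx,hy=P
    s=np.array([[1,1],[1,-1],[-1,-1],[-1,1]])
    f=lambda cx,cy,a,b:np.c_[cx+s[:,0]*a,cy+s[:,1]*b,np.full(4,50.)]
    return dict(hi=f(xc,ya,hx,hy),lo=f(xc,yb,hx,hy),py=f(x3,y3,hy,hx))
def solve(views,links=None,verbose=1):
    """views: list of dict(c, e(4x2 engraved), eidx, pil={name:(idx,pts)}, state k). states: list; links: list of (i,j,da,db) a_i-a_j=da"""
    nk=max(v["k"] for v in views)+1
    def split(q):
        return q[:3],q[3:10],q[10:10+2*nk].reshape(nk,2),q[10+2*nk:].reshape(len(views),6)
    def f(q):
        s,P,ab,N=split(q); r=[]; Rz=Ro.from_euler('z',s[2]); o=np.array([s[0],s[1],0]); RC=rects(P)
        for v,n in zip(views,N):
            c2=dict(v["c"]); c2["R"]=Ro.from_rotvec(n[:3]).as_matrix()@c2["R"]; c2["t"]=c2["t"]+n[3:]
            a,b=ab[v["k"]]
            X=plateR(s[2],a,b).apply(EN2)+o+[0,0,50]
            r.append((proj(c2,X)-v["e"])[v["ei"]].ravel()/.2)
            if "p" in v:
                X=plateR(s[2],a,b).apply(PL)+o+[0,0,50]
                r.append((proj(c2,X)-v["p"])[v["pi"]].ravel()/.5)
            for k,(idx,pts) in v["pil"].items():
                r.append((proj(c2,Rz.apply(RC[k])+o)[idx]-pts).ravel()/.35)
            r.append(n[:3]/.006); r.append(n[3:]/1.5)
        for i,j,da,db in links or []:
            r.append((ab[i]-ab[j]-[da,db])/.002)
        r.append(np.array([P[1]+P[2]])/2); r.append((P[5:]-[6,11])/1.)
        return np.hstack(r)
    q0=np.r_[516.2,117.2,-.309,86,54.5,-54.5,-43.5,99.3,6,11,np.zeros(2*nk),np.zeros(6*len(views))]
    r=least_squares(f,q0,loss="soft_l1"); s,P,ab,N=split(r.x)
    sd=np.sqrt(np.diag(np.linalg.inv(r.jac.T@r.jac)))[10:10+2*nk]
    print("stand",np.round(s,3),"pil",np.round(P,1)); print("ab",np.round(ab,4).tolist(),"sd",np.round(sd,4)); print("N",np.round(N,3).tolist())
    print("cost",round(r.cost,1),"maxres",np.round(np.abs(r.fun).max(),1))
    return r
w5=pickle.load(open("w5.pkl","rb")); w8=pickle.load(open("w8.pkl","rb"))
A=lambda L:cvt(L,3,170,60)
B=lambda L:cvt(L,2.8,170,60)
v5=dict(c=w5,k=0,e=quad(w5,A([(560,123),(434,501),(138,416),(313,67)]),"line",4),ei=[0,1,2,3],
  p=quad(w5,A([(642,112),(513,580),(36,436),(262,26)]),"edge",4),pi=[0,1,2,3],
  pil=dict(py=([0,1,2,3],A([(379,14),(369,44),(306,31),(318,2)])),lo=([0,1,2,3],A([(630,456),(612,527),(567,515),(583,446)])),hi=([2,3],A([(648,214),(667,162)]))))
v8=dict(c=w8,k=1,e=quad(w8,B([(272,147),(690,291),(598,556),(148,379)]),"line",4),ei=[0,1,2,3],
  pil=dict(hi=([0,1,2,3],B([(340,37),(405,55),(393,84),(328,66)])),lo=([0,1,2,3],B([(651,135),(720,157),(707,190),(638,170)])),py=([0,1,2,3],B([(66,310),(96,322),(52,390),(23,378)]))))
E
cat > j1.py <<'E'
from joint import *
print(v5["e"],v8["e"])
solve([v5,v8]); solve([v5,v8],[(0,1,0,.0426)]); solve([dict(v8,k=0)])
E
python3 j1.py
```

```text
line [60, 60, 60, 60]
edge [59, 60, 60, 38]
line [60, 60, 55, 60]
[[356.1433178  100.83766964]
 [313.91535081 226.86042772]
 [215.4044135  198.65212634]
 [273.89514802  82.01112486]] [[266.40854825 111.98528789]
 [415.61826489 163.29644227]
 [382.83510397 258.69824201]
 [221.76705859 195.04795586]]
stand [ 5.15675e+02  1.17633e+02 -3.11000e-01] pil [ 85.4  54.3 -54.5 -44.5  99.9   6.2  11.5]
ab [[-0.0163, 0.0435], [-0.0108, 0.0]] sd [0.0048 0.0053 0.0059 0.0054]
N [[-0.001, 0.003, -0.001, 0.614, 0.122, -0.339], [0.002, -0.001, -0.0, -0.344, 0.331, -0.86]]
cost 58.4 maxres 7.1
stand [ 5.15669e+02  1.17604e+02 -3.11000e-01] pil [ 85.4  54.3 -54.5 -44.5  99.9   6.2  11.5]
ab [[-0.0143, 0.0426], [-0.0139, -0.0]] sd [0.0038 0.0039 0.004  0.004 ]
N [[-0.0, 0.003, -0.001, 0.607, 0.005, -0.583], [0.003, -0.001, -0.0, -0.339, 0.382, -0.644]]
cost 58.6 maxres 7.1
stand [ 5.15072e+02  1.18241e+02 -3.11000e-01] pil [ 85.1  54.2 -54.5 -44.8  99.6   6.1  11.7]
ab [[-0.0131, -0.0036]] sd [0.0062 0.0057]
N [[0.003, -0.001, 0.0, -0.011, -0.108, -0.333]]
cost 23.6 maxres 6.4
```

b is about 0 and a is about -0.013 (consistent across both views). The far knob needs about 0.22 rad anticlockwise. Untilting and moving there.

```bash
python3 -m handwheel '[{"grip":50,"tx":0,"ty":-20,"tz":0,"wx":0,"wy":0,"wz":-0.12},{"grip":50,"tx":0,"ty":0,"tz":0,"wx":0,"wy":0,"wz":-0.12},{"grip":50,"tx":0,"ty":0,"tz":0,"wx":0,"wy":0,"wz":-0.12},{"grip":50,"tx":0,"ty":0,"tz":0,"wx":0,"wy":0,"wz":-0.12},{"grip":50,"tx":0,"ty":0,"tz":0,"wx":0,"wy":0,"wz":-0.12},{"grip":50,"tx":0,"ty":0,"tz":0,"wx":0,"wy":0,"wz":-0.1},{"grip":50,"tx":0,"ty":0,"tz":0,"wx":0,"wy":0,"wz":0},{"grip":50,"tx":0,"ty":0,"tz":0,"wx":0,"wy":0,"wz":0}]'
python3 -c "
from h import *
plan((630.5,82,140),-1.636)"
```

```text
time_s: 13.65
eef_pos: [428.7, 114.0, 148.9]
ee_rot: [0.037, -0.027, 0.721, -0.692]
force: [0.5, -0.1, -0.6]
grip_width: 0.584
t 13.65 pos [428.7 114.  148.9] zaxis yaw -1.4797 down [ 0.0118  0.0416 -0.9991] q [-0.03  0.21  1.86  0.05  1.06  1.43] F [ 0.5 -0.1 -0.6] Tq [-0.04  0.03  0.03] g 0.584
shift tool [-197.9   10.    50.5]
 opt yaw -1.636 rotvec [ 0.0415  0.156  -0.0124] shift in final axes [-203.4    8.9   18.7]
```

```bash
python3 -m handwheel '[{"grip":50,"tx":0,"ty":0,"tz":0,"wx":0.021,"wy":0.078,"wz":-0.006},{"grip":50,"tx":0,"ty":0,"tz":0,"wx":0.021,"wy":0.078,"wz":-0.006},{"grip":50,"tx":-34,"ty":0,"tz":3,"wx":0,"wy":0,"wz":0},{"grip":50,"tx":-34,"ty":0,"tz":3,"wx":0,"wy":0,"wz":0},{"grip":50,"tx":-34,"ty":0,"tz":3,"wx":0,"wy":0,"wz":0},{"grip":50,"tx":-34,"ty":0,"tz":3,"wx":0,"wy":0,"wz":0},{"grip":50,"tx":-34,"ty":0,"tz":3,"wx":0,"wy":0,"wz":0},{"grip":50,"tx":-33,"ty":10,"tz":3,"wx":0,"wy":0,"wz":0},{"grip":50,"tx":0,"ty":20,"tz":0,"wx":0,"wy":0,"wz":0},{"grip":50,"tx":0,"ty":0,"tz":0,"wx":0,"wy":0,"wz":0}]'
python3 - <<'E'
from h import *
plan((630.5,82,77),-1.636)
shot("wrist","w9")
E
```

```text
time_s: 14.48
eef_pos: [628.3, 83.0, 115.3]
ee_rot: [-0.025, 0.021, 0.707, -0.706]
force: [-1.5, -0.3, -0.9]
grip_width: 0.583
t 14.48 pos [628.3  83.  115.3] zaxis yaw -1.6364 down [-0.0052  0.001  -1.    ] q [-0.05  0.65  1.28  0.    1.21  1.58] F [-1.5 -0.3 -0.9] Tq [-0.02  0.02 -0.  ] g 0.583
shift tool [-2.4 38.2  0.9]
 opt yaw -1.636 rotvec [ 0.0006 -0.0004  0.0053] shift in final axes [-2.2 38.3  0.9]
```

View pics/w9.png

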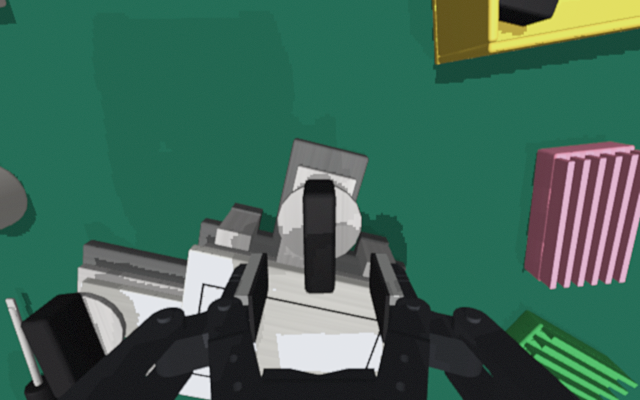

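```bash
python3 -m handwheel '[{"grip":50,"tx":0,"ty":20,"tz":0,"wx":0,"wy":0,"wz":0},{"grip":50,"tx":0,"ty":20,"tz":0,"wx":0,"wy":0,"wz":0},{"grip":50,"tx":0,"ty":0,"tz":0,"wx":0,"wy":0,"wz":0},{"grip":10,"tx":0,"ty":0,"tz":0,"wx":0,"wy":0,"wz":0},{"grip":10,"tx":0,"ty":0,"tz":0,"wx":0,"wy":0,"wz":0},{"grip":10,"tx":0,"ty":0,"tz":0,"wx":0,"wy":0,"wz":0},{"grip":10,"tx":0,"ty":0,"tz":0,"wx":0,"wy":0,"wz":0}]' 40
python3 -c "
from h import *
where()"
python3 -m handwheel '[{"grip":10,"tx":0,"ty":0,"tz":0,"wx":0,"wy":-0.11,"wz":0},{"grip":10,"tx":0,"ty":0,"tz":0,"wx":0,"wy":-0.11,"wz":0},{"grip":10,"tx":0,"ty":0,"tz":0,"wx":0,"wy":0,"wz":0},{"grip":10,"tx":0,"ty":0,"tz":0,"wx":0,"wy":0,"wz":0}]'
python3 -c "
from h import *
where()"
```

```text
time_s: 15.12
eef_pos: [630.1, 82.7, 81.9]
ee_rot: [-0.022, 0.023, 0.707, -0.707]
force: [-4.1, -6.4, 6.6]
grip_width: 0.199
t 15.12 pos [630.1  82.7  81.9] zaxis yaw -1.6345 down [ 0.002 -0.    -1.   ] q [-0.05  0.69  1.31  0.    1.14  1.58] F [-4.1 -6.4  6.6] Tq [-0.9   0.65  0.07] g 0.199
time_s: 15.45
eef_pos: [630.1, 82.7, 81.9]
ee_rot: [-0.056, 0.055, -0.705, 0.705]
force: [-4.2, -6.6, 7.1]
grip_width: 0.198
t 15.45 pos [630.1  82.7  81.9] zaxis yaw -1.4142 down [ 1.8e-03  1.0e-04 -1.0e+00] q [-0.05  0.69  1.31  0.    1.14  1.36] F [-4.2 -6.6  7.1] Tq [-0.91  0.72  0.12] g 0.198
```

```bash
python3 -m handwheel '[{"grip":40,"tx":0,"ty":0,"tz":0,"wx":0,"wy":0,"wz":0},{"grip":40,"tx":0,"ty":0,"tz":0,"wx":0,"wy":0,"wz":0},{"grip":40,"tx":0,"ty":-30,"tz":0,"wx":0,"wy":0,"wz":0},{"grip":40,"tx":0,"ty":-40,"tz":0,"wx":0,"wy":-0.06,"wz":0},{"grip":40,"tx":0,"ty":-30,"tz":0,"wx":0,"wy":-0.123,"wz":0},{"grip":40,"tx":0,"ty":0,"tz":0,"wx":0,"wy":-0.123,"wz":0},{"grip":40,"tx":0,"ty":0,"tz":0,"wx":0,"wy":-0.123,"wz":0},{"grip":40,"tx":0,"ty":0,"tz":0,"wx":0,"wy":-0.123,"wz":0},{"grip":40,"tx":0,"ty":0,"tz":0,"wx":0,"wy":-0.123,"wz":0},{"grip":40,"tx":0,"ty":0,"tz":0,"wx":0,"wy":-0.123,"wz":0}]'
python3 -m handwheel '[{"grip":40,"tx":0,"ty":0,"tz":0,"wx":0,"wy":-0.123,"wz":0},{"grip":40,"tx":0,"ty":0,"tz":0,"wx":0,"wy":-0.123,"wz":0},{"grip":40,"tx":0,"ty":0,"tz":0,"wx":0,"wy":-0.123,"wz":0},{"grip":40,"tx":0,"ty":0,"tz":0,"wx":0,"wy":-0.123,"wz":0},{"grip":40,"tx":0,"ty":0,"tz":0,"wx":0,"wy":-0.123,"wz":0},{"grip":40,"tx":26,"ty":0,"tz":-18,"wx":0,"wy":0,"wz":0},{"grip":40,"tx":26,"ty":0,"tz":-18,"wx":0,"wy":0,"wz":0},{"grip":40,"tx":26,"ty":20,"tz":-18,"wx":0,"wy":0,"wz":0},{"grip":40,"tx":26,"ty":25,"tz":-18,"wx":0,"wy":0,"wz":0.12},{"grip":40,"tx":0,"ty":10,"tz":0,"wx":0,"wy":0,"wz":0.12}]'
python3 -m handwheel '[{"grip":40,"tx":0,"ty":0,"tz":0,"wx":0,"wy":0,"wz":0.12},{"grip":40,"tx":0,"ty":0,"tz":0,"wx":0,"wy":0,"wz":0.12},{"grip":40,"tx":0,"ty":0,"tz":0,"wx":0,"wy":0,"wz":0.12},{"grip":40,"tx":0,"ty":0,"tz":0,"wx":0,"wy":0,"wz":0.12},{"grip":40,"tx":0,"ty":0,"tz":0,"wx":0,"wy":0,"wz":0.12},{"grip":40,"tx":0,"ty":0,"tz":0,"wx":0,"wy":0,"wz":0.12},{"grip":40,"tx":0,"ty":0,"tz":0,"wx":0,"wy":0,"wz":0},{"grip":40,"tx":0,"ty":0,"tz":0,"wx":0,"wy":0,"wz":0}]'
python3 - <<'E'
from h import *
import pickle
where()
c=shot("wrist","w10"); pickle.dump(c,open("w10.pkl","wb"))
E
```

```text
time_s: 16.28
eef_pos: [629.8, 84.0, 180.1]
ee_rot: [0.327, -0.326, 0.628, -0.626]
force: [-0.4, -0.4, 1.0]
grip_width: 0.47
time_s: 17.12
eef_pos: [554.9, -20.4, 123.2]
ee_rot: [0.557, -0.434, 0.559, -0.435]
force: [-0.8, 0.9, -0.8]
grip_width: 0.468
time_s: 17.78
eef_pos: [557.6, -19.3, 123.7]
ee_rot: [0.674, -0.212, 0.675, -0.213]
force: [-0.5, 1.3, -0.3]
grip_width: 0.468
t 17.78 pos [557.6 -19.3 123.7] zaxis yaw -0.0024 down [ 0.0011  0.8191 -0.5736] q [-0.58  0.72  1.47  0.75  1.61 -0.82] F [-0.5  1.3 -0.3] Tq [-0.42 -0.03 -0.  ] g 0.468
```

View pics/w10.png

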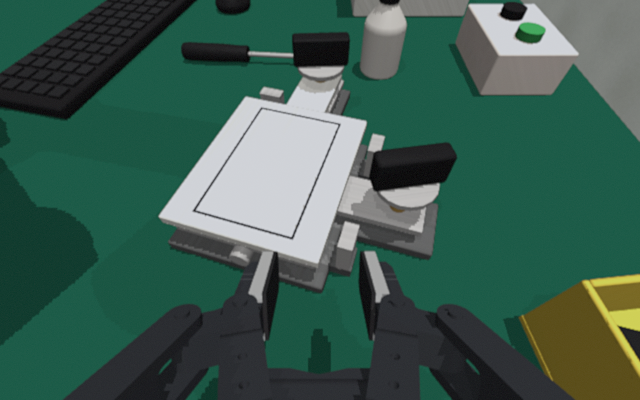

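```bash
python3 - <<'E'
from h import *
im=cv2.imread("pics/w10.png")
cv2.imwrite("pics/w10a.png",cv2.resize(im[80:280,155:395],(720,600),interpolation=cv2.INTER_CUBIC))
E
```

```text
(no output)
```

View pics/w10a.png

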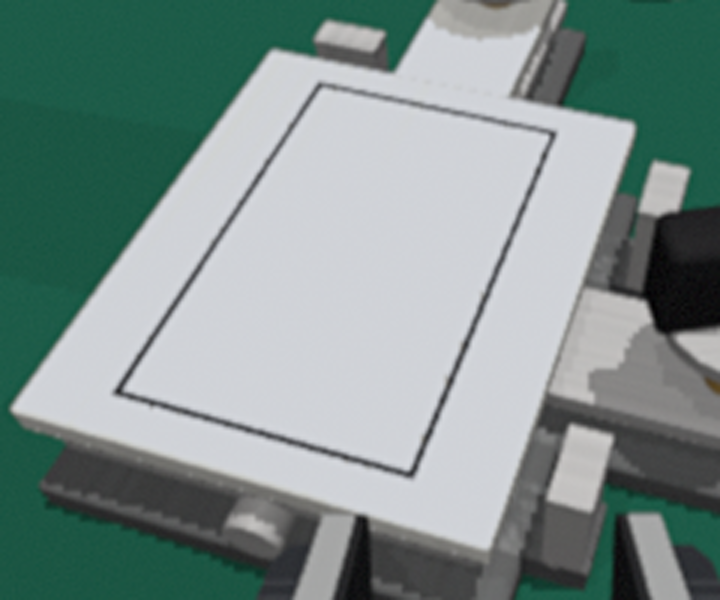

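```bash
cat > j2.py <<'E'
from joint import *
w10=pickle.load(open("w10.pkl","rb"))
D=lambda L:cvt(L,3,155,80)
v10=dict(c=w10,k=2,e=quad(w10,D([(555,132),(412,475),(118,391),(320,85)]),"line",4),ei=[0,1,2,3],
  p=quad(w10,D([(635,124),(490,551),(12,410),(274,49)]),"edge",4),pi=[0,1,2,3],
  pil=dict(py=([0,1,2,3],D([(386,35),(378,54),(316,42),(325,22)])),lo=([0,1,2,3],D([(613,435),(596,510),(546,499),(571,426)])),hi=([0,2,3],D([(690,167),(641,209),(656,161)]))))
E
cat > j3.py <<'E'
from j2 import *
solve([v5,v8,v10]); solve([v5,v8,v10],[(0,1,0,.0426),(2,1,.0132,0)]); solve([dict(v10,k=0)])
E
python3 j3.py
```

```text
line [60, 60, 60, 60]
edge [59, 60, 60, 38]
line [60, 60, 55, 60]
line [60, 60, 60, 60]
edge [58, 60, 60, 42]
stand [ 5.15971e+02  1.17350e+02 -3.10000e-01] pil [ 85.6  54.5 -54.7 -44.3  99.9   6.1  11.7]
ab [[-0.0167, 0.0454], [-0.0084, 0.0015], [-0.0086, 0.0025]] sd [0.0048 0.0056 0.0062 0.0054 0.0042 0.004 ]
N [[-0.002, 0.003, -0.001, 0.214, -0.365, -0.235], [0.001, -0.002, -0.0, -0.487, 0.466, -1.419], [-0.004, 0.005, -0.003, 0.616, 0.821, 0.012]]
cost 82.9 maxres 6.9
stand [ 5.15960e+02  1.17258e+02 -3.10000e-01] pil [ 85.5  54.5 -54.6 -44.3  99.9   6.1  11.7]
ab [[-0.0166, 0.0445], [-0.0167, 0.0017], [-0.0045, 0.0017]] sd [0.0034 0.0036 0.0033 0.0034 0.0033 0.0033]
N [[-0.001, 0.003, -0.001, 0.268, -0.324, -0.302], [0.002, -0.001, -0.001, -0.547, 0.612, -0.842], [-0.004, 0.004, -0.002, 0.579, 0.448, -0.383]]
cost 84.4 maxres 7.0
stand [ 5.16408e+02  1.16807e+02 -3.10000e-01] pil [ 85.7  55.1 -54.6 -43.3  98.8   5.9  11.9]
ab [[-0.005, -0.0006]] sd [0.0051 0.0063]
N [[0.001, 0.002, -0.002, -0.001, -0.206, -0.284]]
cost 17.6 maxres 3.5
```

```bash
python3 -m handwheel '[{"grip":40,"tx":21,"ty":14,"tz":-10,"wx":0,"wy":0,"wz":0.12},{"grip":40,"tx":0,"ty":0,"tz":0,"wx":0,"wy":0,"wz":0.12},{"grip":40,"tx":0,"ty":0,"tz":0,"wx":0,"wy":0,"wz":0.12},{"grip":40,"tx":0,"ty":0,"tz":0,"wx":0,"wy":0,"wz":0},{"grip":40,"tx":0,"ty":0,"tz":0,"wx":0,"wy":0,"wz":0}]'
python3 - <<'E'
from h import *
import pickle
where()
c=shot("wrist","w11"); pickle.dump(c,open("w11.pkl","wb"))
E
```

```text
time_s: 18.25
eef_pos: [547.7, -18.8, 98.9]
ee_rot: [0.701, -0.089, 0.702, -0.089]
force: [0.8, 0.2, 0.9]
grip_width: 0.465
t 18.25 pos [547.7 -18.8  98.9] zaxis yaw -0.0002 down [-0.      0.9681 -0.2507] q [-0.64  0.91  1.45  0.92  1.8  -0.95] F [0.8 0.2 0.9] Tq [-0.43  0.01 -0.03] g 0.465
```

View pics/w11.png

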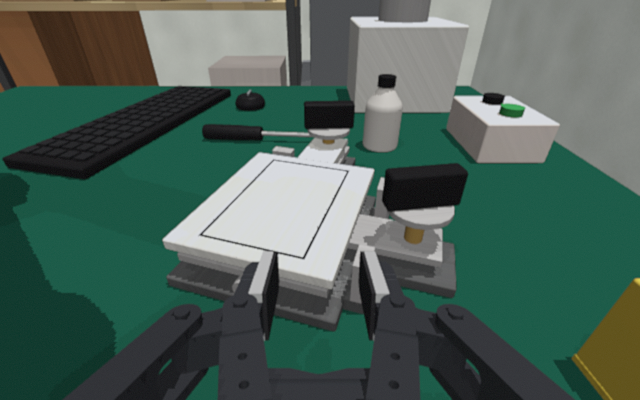

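```bash
python3 - <<'E'
from h import *
im=cv2.imread("pics/w11.png")
cv2.imwrite("pics/w11a.png",cv2.resize(im[135:285,160:400],(800,500),interpolation=cv2.INTER_CUBIC))
E
```

```text
(no output)
```

View pics/w11a.png

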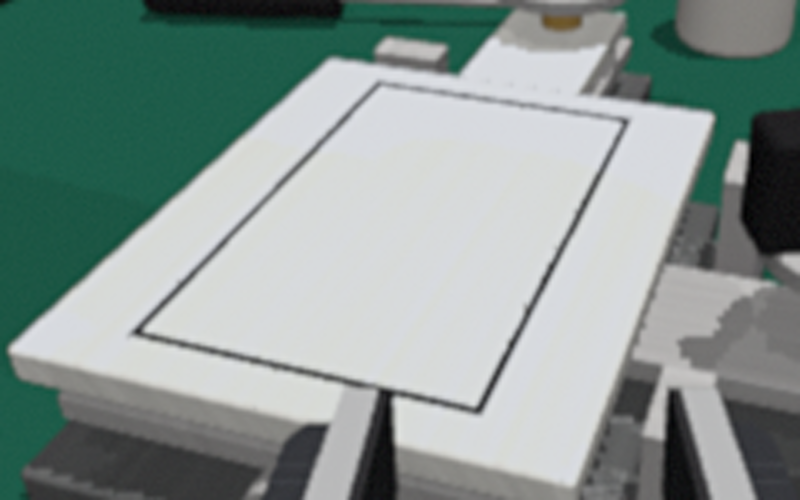

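```bash
cat > j4.py <<'E'
from j2 import *
w11=pickle.load(open("w11.pkl","rb"))
D=lambda L:cvt(L,10/3,160,135)
e11=quad(w11,D([(628,120),(478,411),(136,331),(378,84)]),"line",4)
p11=quad(w11,D([(714,112),(572,490),(9,348),(334,58)]),"edge",4)
print((e11-[160,135])*10/3,(p11-[160,135])*10/3)
v11=dict(c=w11,k=2,e=e11,ei=[0,1,2,3],p=p11,pi=[0,3],
  pil=dict(py=([0,1,2,3],D([(448,46),(442,68),(376,57),(388,38)]))))
solve([dict(v10,k=0)]);solve([dict(v11,k=0)]); solve([dict(v10,k=0),dict(v11,k=0)]); solve([v5,v8,v10,v11],[(0,1,0,.0426),(2,1,.0132,0)])
E
python3 j4.py
```

```text
line [60, 60, 60, 60]
edge [59, 60, 60, 38]
line [60, 60, 55, 60]
line [60, 60, 60, 60]
edge [58, 60, 60, 42]
line [60, 57, 60, 60]
edge [60, 51, 60, 41]
[[626.32696961 118.31724698]
 [476.29911608 409.5548435 ]
 [133.88861002 331.37471982]
 [377.51401198  81.70791888]] [[714.77814284 111.54609307]
 [572.71142642 486.98712879]
 [  2.47207362 349.26104123]
 [328.08800591  56.00744646]]
stand [ 5.16408e+02  1.16807e+02 -3.10000e-01] pil [ 85.7  55.1 -54.6 -43.3  98.8   5.9  11.9]
ab [[-0.005, -0.0006]] sd [0.0051 0.0063]
N [[0.001, 0.002, -0.002, -0.001, -0.206, -0.284]]
cost 17.6 maxres 3.5Traceback (most recent call last):
  File "j4.py", line 9, in <module>
    solve([dict(v10,k=0)]);solve([dict(v11,k=0)]); solve([dict(v10,k=0),dict(v11,k=0)]); solve([v5,v8,v10,v11],[(0,1,0,.0426),(2,1,.0132,0)])
                           ~~~~~^^^^^^^^^^^^^^^^^
  File "joint.py", line 35, in solve
    sd=np.sqrt(np.diag(np.linalg.inv(r.jac.T@r.jac)))[10:10+2*nk]
                       ~~~~~~~~~~~~~^^^^^^^^^^^^^^^
    ainv = _umath_linalg.inv(a, signature=signature)
    raise LinAlgError("Singular matrix")
numpy.linalg.LinAlgError: Singular matrix
```

```bash
sed -i 's/solve(\[dict(v11,k=0)\]);//; s/np.linalg.inv(r/np.linalg.pinv(r/' j4.py joint.py; python3 j4.py | tail -12
```

```text
stand [ 5.16408e+02  1.16807e+02 -3.10000e-01] pil [ 85.7  55.1 -54.6 -43.3  98.8   5.9  11.9]
ab [[-0.005, -0.0006]] sd [0.0051 0.0063]
N [[0.001, 0.002, -0.002, -0.001, -0.206, -0.284]]
cost 17.6 maxres 3.5
stand [ 5.16376e+02  1.16547e+02 -3.10000e-01] pil [ 85.6  55.1 -54.6 -43.3  98.7   5.9  11.9]
ab [[-0.0046, -0.0012]] sd [0.0034 0.0042]
N [[0.001, 0.002, -0.001, -0.008, -0.589, -0.153], [0.001, 0.001, -0.002, 0.005, 0.08, -0.382]]
cost 33.4 maxres 5.8
stand [ 5.16077e+02  1.16974e+02 -3.10000e-01] pil [ 85.5  54.5 -54.7 -44.2  99.9   6.1  11.7]
ab [[-0.0171, 0.0445], [-0.0172, 0.0019], [-0.005, 0.0018]] sd [0.0031 0.0032 0.0029 0.003  0.0026 0.0027]
N [[-0.001, 0.003, -0.001, 0.159, -0.5, -0.246], [0.002, -0.001, -0.001, -0.767, 0.717, -0.814], [-0.004, 0.004, -0.002, 0.478, 0.282, -0.278], [-0.002, 0.002, -0.002, 0.275, 0.031, -0.64]]
cost 101.6 maxres 7.1
```

Refined: a = -0.005±0.003 and b = 0.00±0.003, close to level. There is plenty of time, so I'll take the last 0.08 rad out of the far knob.

```bash
python3 -m handwheel '[{"grip":50,"tx":-20,"ty":-20,"tz":0,"wx":0,"wy":0,"wz":-0.122},{"grip":50,"tx":-20,"ty":-10,"tz":0,"wx":0,"wy":0,"wz":-0.122},{"grip":50,"tx":0,"ty":0,"tz":0,"wx":0,"wy":0,"wz":-0.122},{"grip":50,"tx":0,"ty":0,"tz":0,"wx":0,"wy":0,"wz":-0.122},{"grip":50,"tx":0,"ty":0,"tz":0,"wx":0,"wy":0,"wz":-0.122},{"grip":50,"tx":0,"ty":0,"tz":0,"wx":0,"wy":0,"wz":-0.122},{"grip":50,"tx":0,"ty":0,"tz":0,"wx":0,"wy":0,"wz":-0.122},{"grip":50,"tx":0,"ty":0,"tz":0,"wx":0,"wy":0,"wz":-0.122},{"grip":50,"tx":0,"ty":0,"tz":0,"wx":0,"wy":0,"wz":-0.122},{"grip":50,"tx":0,"ty":0,"tz":0,"wx":0,"wy":0,"wz":-0.122}]'
python3 -m handwheel '[{"grip":50,"tx":0,"ty":0,"tz":0,"wx":0,"wy":0.118,"wz":-0.1},{"grip":50,"tx":0,"ty":0,"tz":0,"wx":0,"wy":0.118,"wz":0},{"grip":50,"tx":0,"ty":0,"tz":0,"wx":0,"wy":0.118,"wz":0},{"grip":50,"tx":0,"ty":0,"tz":0,"wx":0,"wy":0.118,"wz":0},{"grip":50,"tx":0,"ty":0,"tz":0,"wx":0,"wy":0.118,"wz":0},{"grip":50,"tx":0,"ty":0,"tz":0,"wx":0,"wy":0.118,"wz":0},{"grip":50,"tx":0,"ty":0,"tz":0,"wx":0,"wy":0.118,"wz":0},{"grip":50,"tx":0,"ty":0,"tz":0,"wx":0,"wy":0.118,"wz":0},{"grip":50,"tx":0,"ty":0,"tz":0,"wx":0,"wy":0.118,"wz":0},{"grip":50,"tx":0,"ty":0,"tz":0,"wx":0,"wy":0.118,"wz":0}]'
python3 -m handwheel '[{"grip":50,"tx":0,"ty":0,"tz":0,"wx":0,"wy":0.118,"wz":0},{"grip":50,"tx":0,"ty":0,"tz":0,"wx":0,"wy":0.118,"wz":0},{"grip":50,"tx":0,"ty":0,"tz":0,"wx":0,"wy":0,"wz":0}]'
python3 -c "
from h import *
plan((630.3,82.5,130),-1.414)"
```

```text
time_s: 19.13
eef_pos: [548.8, -35.8, 149.6]
ee_rot: [0.525, -0.474, 0.52, -0.479]
force: [-0.5, 0.3, 0.3]
grip_width: 0.589
time_s: 19.97
eef_pos: [548.4, -35.4, 148.6]
ee_rot: [0.146, -0.141, 0.698, -0.686]
force: [-0.6, -0.3, -0.5]
grip_width: 0.584
time_s: 20.22
eef_pos: [548.3, -35.4, 148.3]
ee_rot: [0.063, -0.06, 0.711, -0.698]
force: [-1.3, 0.6, -0.3]
grip_width: 0.585
t 20.22 pos [548.3 -35.4 148.3] zaxis yaw -1.3972 down [ 0.0023  0.0184 -0.9998] q [-0.29  0.44  1.54  0.02  1.16  1.1 ] F [-1.3  0.6 -0.3] Tq [-0.06 -0.02 -0.  ] g 0.585
shift tool [-101.    20.7 -101.6]
 opt yaw -1.414 rotvec [ 0.0178  0.0168 -0.0053] shift in final axes [ -99.4   18.3 -103.7]
```

```bash
python3 -m handwheel '[{"grip":50,"tx":0,"ty":0,"tz":0,"wx":0.018,"wy":0.017,"wz":-0.005},{"grip":50,"tx":-25,"ty":0,"tz":-26,"wx":0,"wy":0,"wz":0},{"grip":50,"tx":-25,"ty":0,"tz":-26,"wx":0,"wy":0,"wz":0},{"grip":50,"tx":-25,"ty":0,"tz":-26,"wx":0,"wy":0,"wz":0},{"grip":50,"tx":-24,"ty":18,"tz":-26,"wx":0,"wy":0,"wz":0},{"grip":50,"tx":0,"ty":20,"tz":0,"wx":0,"wy":0,"wz":0},{"grip":50,"tx":0,"ty":0,"tz":0,"wx":0,"wy":0,"wz":0}]'
python3 - <<'E'
from h import *
plan((630.3,82.5,78),-1.414)
shot("wrist","w12")
E
```

```text
time_s: 20.8
eef_pos: [627.6, 84.7, 105.3]
ee_rot: [0.056, -0.061, 0.706, -0.704]
force: [-0.4, -0.9, -1.8]
grip_width: 0.583
t 20.8 pos [627.6  84.7 105.3] zaxis yaw -1.4047 down [-0.0081  0.0023 -1.    ] q [-0.05  0.67  1.29  0.    1.19  1.35] F [-0.4 -0.9 -1.8] Tq [-0.    0.06  0.03] g 0.583
shift tool [-2.6 27.3  2.7]
 opt yaw -1.414 rotvec [0.0035 0.0093 0.0077] shift in final axes [-2.4 27.3  2.6]
```

View pics/w12.png

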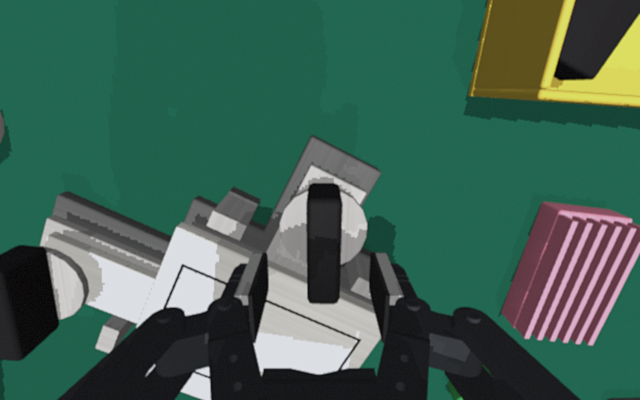

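```bash
python3 -m handwheel '[{"grip":50,"tx":0,"ty":16,"tz":2,"wx":0,"wy":0.005,"wz":0},{"grip":50,"tx":0,"ty":16,"tz":0,"wx":0,"wy":0,"wz":0},{"grip":50,"tx":0,"ty":0,"tz":0,"wx":0,"wy":0,"wz":0},{"grip":10,"tx":0,"ty":0,"tz":0,"wx":0,"wy":0,"wz":0},{"grip":10,"tx":0,"ty":0,"tz":0,"wx":0,"wy":0,"wz":0},{"grip":10,"tx":0,"ty":0,"tz":0,"wx":0,"wy":0,"wz":0},{"grip":10,"tx":0,"ty":0,"tz":0,"wx":0,"wy":0,"wz":0}]' 40
python3 -c "
from h import *
where()"
python3 -m handwheel '[{"grip":10,"tx":0,"ty":0,"tz":0,"wx":0,"wy":-0.08,"wz":0},{"grip":10,"tx":0,"ty":0,"tz":0,"wx":0,"wy":0,"wz":0},{"grip":10,"tx":0,"ty":0,"tz":0,"wx":0,"wy":0,"wz":0}]'
python3 -c "
from h import *
where()"
```

```text
time_s: 21.43
eef_pos: [629.2, 82.2, 78.1]
ee_rot: [0.054, -0.056, 0.707, -0.703]
force: [-2.6, 8.3, 6.8]
grip_width: 0.206
t 21.43 pos [629.2  82.2  78.1] zaxis yaw -1.4158 down [-0.0031  0.0054 -1.    ] q [-0.06  0.7   1.31  0.01  1.13  1.36] F [-2.6  8.3  6.8] Tq [ 1.03  0.46 -0.03] g 0.206
time_s: 21.68
eef_pos: [629.3, 82.1, 78.1]
ee_rot: [0.082, -0.084, 0.704, -0.7]
force: [-3.2, 7.1, 6.5]
grip_width: 0.2
t 21.68 pos [629.3  82.1  78.1] zaxis yaw -1.3351 down [-0.003   0.0049 -1.    ] q [-0.06  0.7   1.31  0.01  1.13  1.28] F [-3.2  7.1  6.5] Tq [0.93 0.48 0.08] g 0.2
```

```bash
python3 -m handwheel '[{"grip":40,"tx":0,"ty":0,"tz":0,"wx":0,"wy":0,"wz":0},{"grip":40,"tx":0,"ty":0,"tz":0,"wx":0,"wy":0,"wz":0},{"grip":40,"tx":0,"ty":-30,"tz":0,"wx":0,"wy":0,"wz":0},{"grip":40,"tx":0,"ty":-40,"tz":0,"wx":0,"wy":-0.1,"wz":0},{"grip":40,"tx":0,"ty":-40,"tz":0,"wx":0,"wy":-0.12,"wz":0},{"grip":85,"tx":0,"ty":0,"tz":0,"wx":0,"wy":-0.12,"wz":0},{"grip":85,"tx":0,"ty":0,"tz":0,"wx":0,"wy":-0.12,"wz":0},{"grip":85,"tx":0,"ty":0,"tz":0,"wx":0,"wy":-0.12,"wz":0},{"grip":85,"tx":0,"ty":0,"tz":0,"wx":0,"wy":-0.12,"wz":0},{"grip":85,"tx":0,"ty":0,"tz":0,"wx":0,"wy":-0.12,"wz":0}]'
python3 -m handwheel '[{"grip":85,"tx":0,"ty":0,"tz":0,"wx":0,"wy":-0.12,"wz":0},{"grip":85,"tx":0,"ty":0,"tz":0,"wx":0,"wy":-0.12,"wz":0},{"grip":85,"tx":0,"ty":0,"tz":0,"wx":0,"wy":-0.12,"wz":0},{"grip":85,"tx":0,"ty":0,"tz":0,"wx":0,"wy":-0.12,"wz":0},{"grip":85,"tx":0,"ty":0,"tz":0,"wx":0,"wy":-0.12,"wz":0},{"grip":85,"tx":0,"ty":0,"tz":0,"wx":0,"wy":-0.12,"wz":0},{"grip":85,"tx":0,"ty":0,"tz":0,"wx":0,"wy":-0.1,"wz":0},{"grip":85,"tx":0,"ty":0,"tz":0,"wx":0,"wy":0,"wz":0}]'
python3 -c "
from h import *
plan((598,-300,200),.309)"
```

```text
time_s: 22.52
eef_pos: [629.5, 80.0, 186.1]
ee_rot: [0.356, -0.359, 0.612, -0.608]
force: [-0.3, -0.2, -0.4]
grip_width: 0.994
time_s: 23.18
eef_pos: [629.5, 80.0, 186.0]
ee_rot: [-0.57, 0.571, -0.42, 0.416]
force: [-0.3, 0.1, -0.2]
grip_width: 0.995
t 23.18 pos [629.5  80.  186. ] zaxis yaw 0.3066 down [-0.0053  0.0029 -1.    ] q [-0.06  0.59  1.2   0.    1.36 -0.37] F [-0.3  0.1 -0.2] Tq [-0.02  0.03 -0.01] g 0.995
shift tool [ 352.7  -14.9 -144.8]
 opt yaw 0.309 rotvec [ 0.0041 -0.0024 -0.0043] shift in final axes [ 352.4  -14.  -145.6]
```

```bash
python3 -m handwheel '[{"grip":85,"tx":35,"ty":-7,"tz":-14.5,"wx":0.004,"wy":0,"wz":-0.004},{"grip":85,"tx":35,"ty":-7,"tz":-14.5,"wx":0,"wy":0,"wz":0},{"grip":85,"tx":35,"ty":0,"tz":-14.5,"wx":0,"wy":0,"wz":0},{"grip":85,"tx":35,"ty":0,"tz":-14.5,"wx":0,"wy":0,"wz":0},{"grip":85,"tx":35,"ty":0,"tz":-14.5,"wx":0,"wy":0,"wz":0},{"grip":85,"tx":35,"ty":0,"tz":-14.5,"wx":0,"wy":0,"wz":0},{"grip":85,"tx":35,"ty":0,"tz":-14.5,"wx":0,"wy":0,"wz":0},{"grip":85,"tx":35,"ty":0,"tz":-14.5,"wx":0,"wy":0,"wz":0},{"grip":85,"tx":35,"ty":0,"tz":-14.5,"wx":0,"wy":0,"wz":0},{"grip":85,"tx":35,"ty":0,"tz":-14.5,"wx":0,"wy":0,"wz":0}]'
python3 -m handwheel '[{"grip":85,"tx":0,"ty":0,"tz":0,"wx":0,"wy":0,"wz":0},{"grip":85,"tx":0,"ty":0,"tz":0,"wx":0,"wy":0,"wz":0}]'
python3 - <<'E'
from h import *
import pickle
where()
c=shot("wrist","w13"); pickle.dump(c,open("w13.pkl","wb"))
E
```

```text
time_s: 24.02
eef_pos: [595.0, -299.1, 199.8]
ee_rot: [-0.569, 0.569, -0.42, 0.42]
force: [1.1, 0.6, -0.1]
grip_width: 0.997
time_s: 24.18
eef_pos: [594.9, -299.1, 199.0]
ee_rot: [-0.568, 0.569, -0.421, 0.42]
force: [-0.2, 0.4, -0.4]
grip_width: 0.994
t 24.18 pos [ 594.9 -299.1  199. ] zaxis yaw 0.2973 down [-1.2e-03  5.0e-04 -1.0e+00] q [-0.64  0.66  1.06 -0.    1.43 -0.94] F [-0.2  0.4 -0.4] Tq [ 0.03 -0.08  0.04] g 0.994
```

View pics/w13.png

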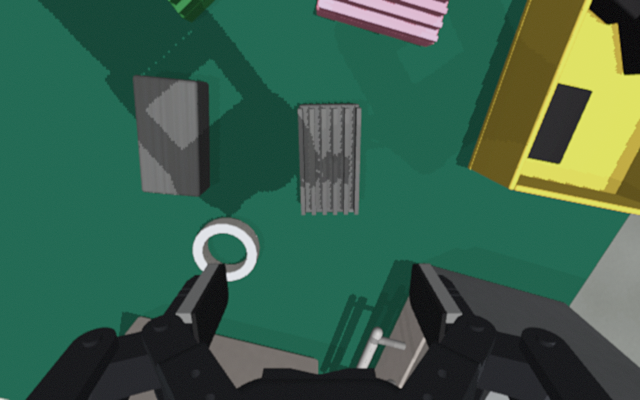

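Finned case in the wrist view: corners (298,105), (360,104), (360,214) and (302,215). The smooth case is at (172,135), well clear.

```bash
python3 - <<'E'
from h import *
import pickle
c=pickle.load(open("w13.pkl","rb"))
im=c["pixels"][:,:,::-1]
cv2.imwrite("pics/w13a.png",cv2.resize(im[90:230,280:380],(400,560),interpolation=cv2.INTER_CUBIC))
C=np.array([ray(c,k,36) for k in((298,105),(360,104),(360,214),(302,215))]); print(np.round(C,1),C.mean(0))
d=(C[0]+C[1]-C[2]-C[3])/2; print(np.linalg.norm(d),np.linalg.norm(C[0]-C[1]),np.linalg.norm(C[3]-C[2]),np.arctan2(d[1],d[0]))
plan((*C.mean(0)[:2],60),np.arctan2(d[1],d[0])-np.pi/2)
E
```

```text
[[ 555.9 -237.6   36. ]
 [ 609.6 -220.3   36. ]
 [ 645.2 -321.5   36. ]
 [ 589.1 -339.8   36. ]] [ 599.96198578 -279.79736314   36.        ]
107.40062162437538 56.429086552589006 59.00706161736615 1.896682153109986
t 24.23 pos [ 595.3 -297.5  199.2] zaxis yaw 0.2997 down [-1.1e-03  7.0e-04 -1.0e+00] q [-0.64  0.66  1.06 -0.    1.43 -0.94] F [0.3 0.2 0.4] Tq [ 0.07 -0.03  0.  ] g 0.997
shift tool [-15.4 139.2   9.8]
 opt yaw 0.326 rotvec [ 0.0008 -0.0262 -0.001 ] shift in final axes [-15.3 139.2  10.1]
```

View pics/w13a.png

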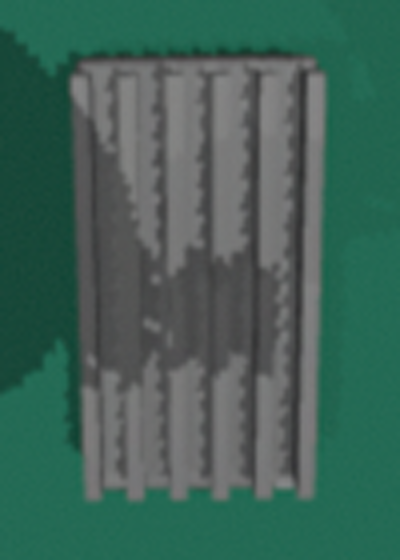

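```bash
python3 - <<'E'
from h import *
import pickle
c=pickle.load(open("w13.pkl","rb"))
C=np.array([ray(c,k,36) for k in((297.4,107.8),(361,107.8),(358.3,214.6),(301.2,214.6))]); print(np.round(C,1),C.mean(0))
d=(C[0]+C[1]-C[2]-C[3])/2; print(np.linalg.norm(d),np.linalg.norm(C[0]-C[1]),np.linalg.norm(C[3]-C[2]),np.arctan2(d[1],d[0]))
plan((*C.mean(0)[:2],60),np.arctan2(d[1],d[0])-np.pi/2)
E
```

```text
[[ 556.1 -240.1   36. ]
 [ 611.6 -223.1   36. ]
 [ 643.8 -322.7   36. ]
 [ 588.2 -339.6   36. ]] [ 599.90831058 -281.38156228   36.        ]
104.5862183281335 58.07146742671796 58.10119831468481 1.8833073977615724
t 24.23 pos [ 595.3 -297.5  199.2] zaxis yaw 0.2997 down [-1.1e-03  7.0e-04 -1.0e+00] q [-0.64  0.66  1.06 -0.    1.43 -0.94] F [0.3 0.2 0.4] Tq [ 0.07 -0.03  0.  ] g 0.997
shift tool [-13.9 139.2   9.3]
 opt yaw 0.313 rotvec [ 0.0008 -0.0128 -0.001 ] shift in final axes [-13.9 139.2   9.3]
```

```bash
python3 -m handwheel '[{"grip":85,"tx":-14,"ty":20,"tz":9.5,"wx":0,"wy":-0.013,"wz":0},{"grip":85,"tx":0,"ty":40,"tz":0,"wx":0,"wy":0,"wz":0},{"grip":85,"tx":0,"ty":40,"tz":0,"wx":0,"wy":0,"wz":0},{"grip":85,"tx":0,"ty":35,"tz":0,"wx":0,"wy":0,"wz":0},{"grip":85,"tx":0,"ty":0,"tz":0,"wx":0,"wy":0,"wz":0},{"grip":85,"tx":0,"ty":0,"tz":0,"wx":0,"wy":0,"wz":0}]'
python3 - <<'E'
from h import *
plan((600,-281,6),.313)
shot("wrist","w14")
E
```

```text
time_s: 24.73
eef_pos: [600.3, -279.4, 64.1]
ee_rot: [-0.573, 0.573, -0.416, 0.414]
force: [0.5, -0.8, 1.2]
grip_width: 0.995
t 24.73 pos [ 600.3 -279.4   64.1] zaxis yaw 0.3167 down [-0.0028  0.0019 -1.    ] q [-0.61  0.77  1.22 -0.    1.16 -0.93] F [ 0.5 -0.8  1.2] Tq [-0.06 -0.01  0.02] g 0.995
shift tool [ 1.6 58.1 -0.7]
 opt yaw 0.313 rotvec [ 0.0021  0.0037 -0.0027] shift in final axes [ 1.4 58.1 -0.8]
```

View pics/w14.png

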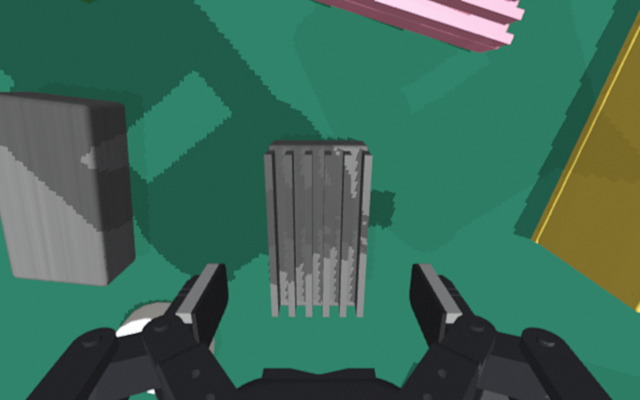

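```bash
python3 - <<'E'
from h import *
import pickle
from rig import eyes
c=pickle.load(open("w13.pkl","rb")); t=eyes.capture("top")
T=ray(c,(226,249),20); print(T, ray(t,(469,210),20))
R=Ro.from_euler('z',.313)
print("tape in case frame (jaw,len)",R.inv().apply(T-[600,-281,0]))
S=np.array([ray(c,k,36) for k in((134,76),(208,80),(208,195),(142,190))]);print(R.inv().apply(S-[600,-281,0]))
E
```

```text
[ 520.49208474 -409.71336313   20.        ] [ 519.5897995  -415.24618151   20.        ]
tape in case frame (jaw,len) [-115.2776324   -97.97808891   20.        ]
[[-172.93869354   81.94140611   36.        ]
 [-107.80822178   77.53832909   36.        ]
 [-121.43815551  -29.66421661   36.        ]
 [-186.19888426  -23.38124645   36.        ]]
```

```bash
python3 -m handwheel '[{"grip":85,"tx":1,"ty":30,"tz":-0.5,"wx":0.002,"wy":0.003,"wz":-0.003},{"grip":85,"tx":0,"ty":20,"tz":0,"wx":0,"wy":0,"wz":0},{"grip":85,"tx":0,"ty":7,"tz":0,"wx":0,"wy":0,"wz":0},{"grip":85,"tx":0,"ty":0,"tz":0,"wx":0,"wy":0,"wz":0},{"grip":85,"tx":0,"ty":0,"tz":0,"wx":0,"wy":0,"wz":0}]' 50
python3 -c "
from h import *
where()"
python3 -m handwheel '[{"grip":45,"tx":0,"ty":0,"tz":0,"wx":0,"wy":0,"wz":0},{"grip":45,"tx":0,"ty":0,"tz":0,"wx":0,"wy":0,"wz":0},{"grip":45,"tx":0,"ty":0,"tz":0,"wx":0,"wy":0,"wz":0},{"grip":45,"tx":0,"ty":0,"tz":0,"wx":0,"wy":0,"wz":0},{"grip":45,"tx":0,"ty":0,"tz":0,"wx":0,"wy":0,"wz":0}]' 50
python3 - <<'E'
from h import *
where(); shot("wrist","w15")
E
```

```text
time_s: 25.25
eef_pos: [601.2, -282.4, 9.5]
ee_rot: [-0.572, 0.572, -0.414, 0.418]
force: [-0.7, -0.0, -0.1]
grip_width: 0.994
t 25.25 pos [ 601.2 -282.4    9.5] zaxis yaw 0.3134 down [ 0.0044 -0.0035 -1.    ] q [-0.61  0.84  1.25 -0.    1.05 -0.93] F [-0.7 -0.  -0.1] Tq [-0.02  0.01 -0.  ] g 0.994
time_s: 25.67
eef_pos: [600.8, -282.3, 9.1]
ee_rot: [-0.572, 0.572, -0.414, 0.418]
force: [-1.3, -0.1, 6.5]
grip_width: 0.667
t 25.67 pos [ 600.8 -282.3    9.1] zaxis yaw 0.3134 down [ 0.0037 -0.0033 -1.    ] q [-0.62  0.84  1.25 -0.    1.05 -0.93] F [-1.3 -0.1  6.5] Tq [0.06 0.33 0.  ] g 0.667
```

View pics/w15.png

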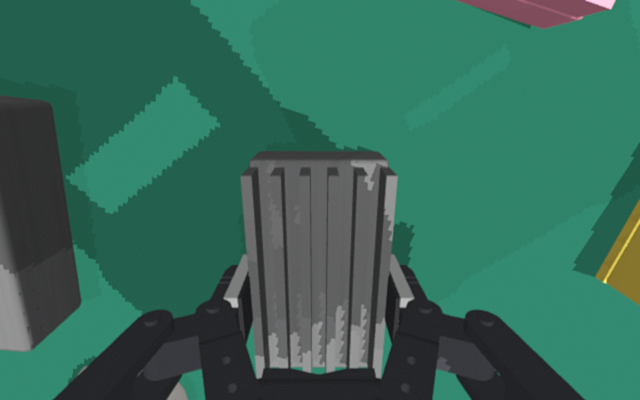

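```bash
python3 -m handwheel '[{"grip":45,"tx":0,"ty":-10,"tz":0,"wx":0,"wy":0,"wz":0},{"grip":45,"tx":0,"ty":-25,"tz":0,"wx":0,"wy":0,"wz":0},{"grip":45,"tx":0,"ty":-35,"tz":0,"wx":0,"wy":0,"wz":0},{"grip":45,"tx":0,"ty":-35,"tz":0,"wx":0,"wy":0,"wz":0},{"grip":45,"tx":0,"ty":-35,"tz":0,"wx":0,"wy":0,"wz":0},{"grip":45,"tx":0,"ty":-15,"tz":0,"wx":0,"wy":0,"wz":0},{"grip":45,"tx":0,"ty":0,"tz":0,"wx":0,"wy":0.1,"wz":0},{"grip":45,"tx":0,"ty":0,"tz":0,"wx":0,"wy":0.1,"wz":0},{"grip":45,"tx":0,"ty":0,"tz":0,"wx":0,"wy":0.1,"wz":0},{"grip":45,"tx":0,"ty":0,"tz":0,"wx":0,"wy":0.1,"wz":0}]'
python3 -m handwheel '[{"grip":45,"tx":0,"ty":0,"tz":0,"wx":0,"wy":0.1,"wz":0},{"grip":45,"tx":0,"ty":0,"tz":0,"wx":0,"wy":0.1,"wz":0},{"grip":45,"tx":0,"ty":0,"tz":0,"wx":0,"wy":0.023,"wz":0},{"grip":45,"tx":0,"ty":0,"tz":0,"wx":0,"wy":0,"wz":0}]'
python3 - <<'E'
from h import *
plan((516.1,117,150),-.310); shot("wrist","w16"); shot("side","s16",(240,100,400,300),(480,600))
E
```

```text
time_s: 26.55
eef_pos: [599.7, -281.4, 162.8]
ee_rot: [-0.477, 0.477, -0.522, 0.523]
force: [-0.0, 0.9, -2.8]
grip_width: 0.666
time_s: 26.88
eef_pos: [599.8, -281.5, 162.6]
ee_rot: [-0.417, 0.417, -0.57, 0.572]
force: [-0.5, -0.2, -2.1]
grip_width: 0.674
t 26.88 pos [ 599.8 -281.5  162.6] zaxis yaw -0.3085 down [ 0.0017 -0.0016 -1.    ] q [-0.62  0.67  1.13 -0.    1.34 -0.31] F [-0.5 -0.2 -2.1] Tq [ 0.02  0.09 -0.04] g 0.674
shift tool [-354.3   11.8 -200.7]
 opt yaw -0.31 rotvec [-0.0021  0.0015  0.001 ] shift in final axes [-354.    12.6 -201.2]
```

View pics/w16.png

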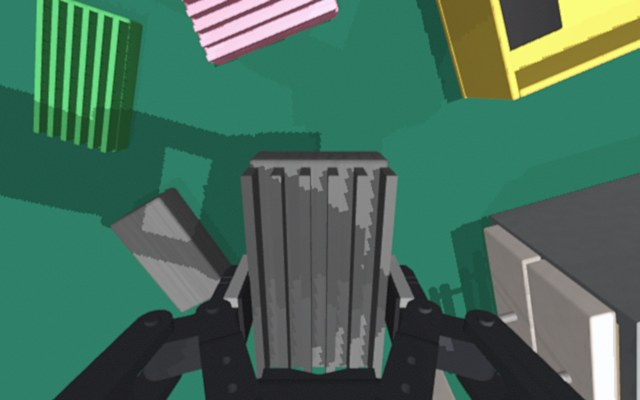

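The case is held firmly and sits level. Carrying it over the plate.

```bash
python3 -m handwheel '[{"grip":45,"tx":-15,"ty":0,"tz":-8,"wx":-0.002,"wy":0.002,"wz":0},{"grip":45,"tx":-28,"ty":0,"tz":-16,"wx":0,"wy":0,"wz":0},{"grip":45,"tx":-28,"ty":0,"tz":-16,"wx":0,"wy":0,"wz":0},{"grip":45,"tx":-28,"ty":0,"tz":-16,"wx":0,"wy":0,"wz":0},{"grip":45,"tx":-28,"ty":0,"tz":-16,"wx":0,"wy":0,"wz":0},{"grip":45,"tx":-28,"ty":0,"tz":-16,"wx":0,"wy":0,"wz":0},{"grip":45,"tx":-28,"ty":0,"tz":-16,"wx":0,"wy":0,"wz":0},{"grip":45,"tx":-28,"ty":0,"tz":-16,"wx":0,"wy":0,"wz":0},{"grip":45,"tx":-28,"ty":0,"tz":-16,"wx":0,"wy":0,"wz":0},{"grip":45,"tx":-28,"ty":0,"tz":-16,"wx":0,"wy":0,"wz":0}]'
python3 -m handwheel '[{"grip":45,"tx":-28,"ty":0,"tz":-16,"wx":0,"wy":0,"wz":0},{"grip":45,"tx":-28,"ty":0,"tz":-16,"wx":0,"wy":0,"wz":0},{"grip":45,"tx":-20,"ty":0,"tz":-11,"wx":0,"wy":0,"wz":0},{"grip":45,"tx":-11,"ty":0,"tz":-6,"wx":0,"wy":0,"wz":0},{"grip":45,"tx":0,"ty":0,"tz":0,"wx":0,"wy":0,"wz":0},{"grip":45,"tx":0,"ty":0,"tz":0,"wx":0,"wy":0,"wz":0}]'
python3 - <<'E'
from h import *
import pickle
plan((516.1,117,60),-.310); c=shot("wrist","w17"); pickle.dump(c,open("w17.pkl","wb"))
E
```

```text
time_s: 27.82
eef_pos: [536.5, 20.6, 162.2]
ee_rot: [-0.417, 0.417, -0.571, 0.571]
force: [-0.3, 0.4, -2.2]
grip_width: 0.667
time_s: 28.32
eef_pos: [517.3, 116.8, 161.9]
ee_rot: [-0.417, 0.417, -0.571, 0.572]
force: [-0.2, 0.1, -3.3]
grip_width: 0.668
t 28.32 pos [517.3 116.8 161.9] zaxis yaw -0.3099 down [ 2.0e-04 -1.4e-03 -1.0e+00] q [ 0.    0.39  1.58 -0.    1.17  0.31] F [-0.2  0.1 -3.3] Tq [ 0.01 -0.02 -0.05] g 0.668
shift tool [ 1.000e-01  1.019e+02 -1.200e+00]
 opt yaw -0.31 rotvec [-0.0006  0.0001  0.0013] shift in final axes [  0.2 101.9  -1.2]
```

View pics/w17.png

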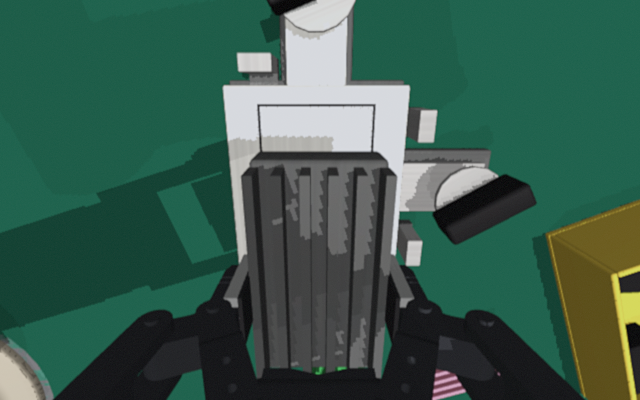

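```bash
python3 -m handwheel '[{"grip":45,"tx":0,"ty":20,"tz":-1.2,"wx":0,"wy":0,"wz":0},{"grip":45,"tx":0,"ty":30,"tz":0,"wx":0,"wy":0,"wz":0},{"grip":45,"tx":0,"ty":25,"tz":0,"wx":0,"wy":0,"wz":0},{"grip":45,"tx":0,"ty":12,"tz":0,"wx":0,"wy":0,"wz":0},{"grip":45,"tx":0,"ty":3,"tz":0,"wx":0,"wy":0,"wz":0},{"grip":45,"tx":0,"ty":0,"tz":0,"wx":0,"wy":0,"wz":0},{"grip":45,"tx":0,"ty":0,"tz":0,"wx":0,"wy":0,"wz":0}]'
python3 - <<'E'
from h import *
plan((516.1,117,60),-.310); c=shot("wrist","w18"); shot("side","s18",(250,130,370,240),(600,550))
E
```

```text
time_s: 28.95
eef_pos: [516.8, 116.6, 72.7]
ee_rot: [-0.416, 0.416, -0.571, 0.572]
force: [0.7, 0.1, -2.4]
grip_width: 0.668
t 28.95 pos [516.8 116.6  72.7] zaxis yaw -0.3124 down [ 0.0014 -0.0011 -1.    ] q [ 0.    0.5   1.67 -0.    0.97  0.31] F [ 0.7  0.1 -2.4] Tq [ 0.03  0.02 -0.04] g 0.668
shift tool [-0.2 12.7 -0.8]
 opt yaw -0.31 rotvec [-0.0017 -0.0024  0.0006] shift in final axes [-0.2 12.7 -0.7]
```

View pics/w18.png

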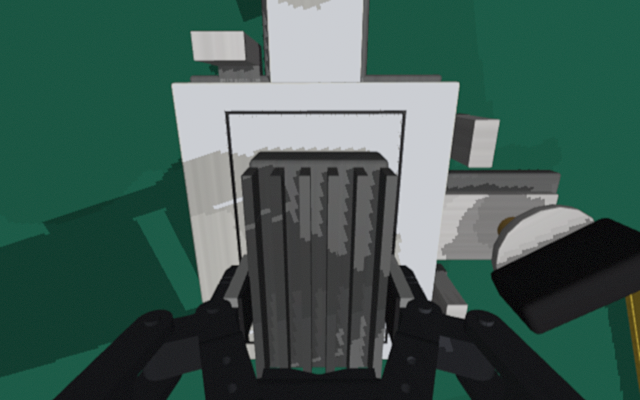

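View pics/s18c.png

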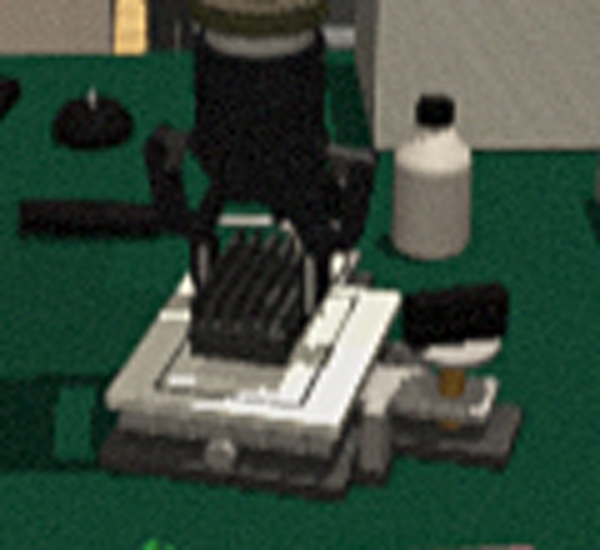

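```bash
python3 -m handwheel '[{"grip":45,"tx":0,"ty":4,"tz":-1,"wx":0,"wy":-0.002,"wz":0},{"grip":45,"tx":0,"ty":4,"tz":0,"wx":0,"wy":0,"wz":0},{"grip":45,"tx":0,"ty":2,"tz":0,"wx":0,"wy":0,"wz":0},{"grip":45,"tx":0,"ty":1,"tz":0,"wx":0,"wy":0,"wz":0},{"grip":45,"tx":0,"ty":0,"tz":0,"wx":0,"wy":0,"wz":0}]'; python3 -m handwheel '[{"grip":45,"tx":0,"ty":0.8,"tz":0,"wx":0,"wy":0,"wz":0},{"grip":45,"tx":0,"ty":0,"tz":0,"wx":0,"wy":0,"wz":0}]'; python3 -m handwheel '[{"grip":45,"tx":0,"ty":0.8,"tz":0,"wx":0,"wy":0,"wz":0},{"grip":45,"tx":0,"ty":0,"tz":0,"wx":0,"wy":0,"wz":0}]'
```

```text
time_s: 29.47
eef_pos: [514.8, 117.6, 60.5]
ee_rot: [-0.417, 0.417, -0.571, 0.571]
force: [-0.2, 0.5, -2.6]
grip_width: 0.666
time_s: 29.63
eef_pos: [515.0, 117.6, 60.0]
ee_rot: [-0.417, 0.417, -0.571, 0.571]
force: [0.1, -0.0, -2.7]
grip_width: 0.672
time_s: 29.8
eef_pos: [515.1, 117.6, 59.3]
ee_rot: [-0.417, 0.417, -0.571, 0.571]
force: [0.6, -0.4, -2.5]
grip_width: 0.667
```

```bash
for i in 1; do python3 -m handwheel '[{"grip":45,"tx":0,"ty":0.5,"tz":0,"wx":0,"wy":0,"wz":0},{"grip":45,"tx":0,"ty":0,"tz":0,"wx":0,"wy":0,"wz":0}]'; done; python3 -m handwheel '[{"grip":45,"tx":0,"ty":0.5,"tz":0,"wx":0,"wy":0,"wz":0},{"grip":45,"tx":0,"ty":0,"tz":0,"wx":0,"wy":0,"wz":0}]'
python3 - <<'E'
from h import *
where(); c=shot("wrist","w19",(160,80,480,380),(640,600))
E
```

```text
time_s: 29.97
eef_pos: [515.1, 117.6, 59.1]
ee_rot: [-0.417, 0.417, -0.571, 0.571]
force: [-1.9, 0.8, 3.2]
grip_width: 0.667
time_s: 30.13
eef_pos: [515.1, 117.6, 59.1]
ee_rot: [-0.417, 0.417, -0.571, 0.572]
force: [-5.2, 0.7, 9.1]
grip_width: 0.666
t 30.13 pos [515.1 117.6  59.1] zaxis yaw -0.3095 down [ 5.0e-04 -1.1e-03 -1.0e+00] q [ 0.    0.52  1.68 -0.    0.93  0.31] F [-5.2  0.7  9.1] Tq [-0.12  0.55 -0.  ] g 0.666
```

View pics/w19c.png

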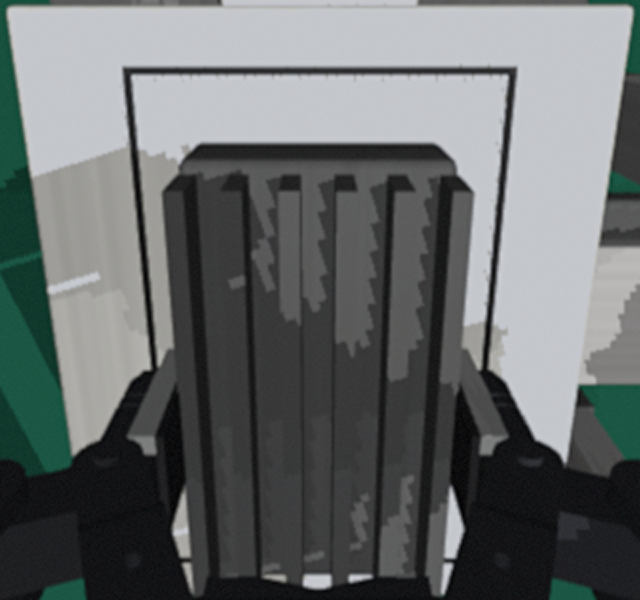

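```bash
python3 -m handwheel '[{"grip":45,"tx":0,"ty":-0.6,"tz":0,"wx":0,"wy":0,"wz":0},{"grip":45,"tx":0,"ty":0,"tz":0,"wx":0,"wy":0,"wz":0}]' 20; python3 -m handwheel '[{"grip":60,"tx":0,"ty":0,"tz":0,"wx":0,"wy":0,"wz":0},{"grip":65,"tx":0,"ty":0,"tz":0,"wx":0,"wy":0,"wz":0},{"grip":72,"tx":0,"ty":0,"tz":0,"wx":0,"wy":0,"wz":0},{"grip":80,"tx":0,"ty":0,"tz":0,"wx":0,"wy":0,"wz":0},{"grip":80,"tx":0,"ty":0,"tz":0,"wx":0,"wy":0,"wz":0}]'; python3 -m handwheel '[{"grip":80,"tx":0,"ty":-5,"tz":0,"wx":0,"wy":0,"wz":0},{"grip":80,"tx":0,"ty":-15,"tz":0,"wx":0,"wy":0,"wz":0},{"grip":80,"tx":0,"ty":-30,"tz":0,"wx":0,"wy":0,"wz":0},{"grip":80,"tx":0,"ty":-40,"tz":0,"wx":0,"wy":0,"wz":0},{"grip":80,"tx":0,"ty":-40,"tz":0,"wx":0,"wy":0,"wz":0}]'
python3 -c "
from h import *
plan((545,-40,135),0); shot('wrist','w20',(160,80,480,380),(640,600))"
```

```text
time_s: 30.35
eef_pos: [515.1, 117.6, 59.1]
ee_rot: [-0.417, 0.417, -0.571, 0.571]
force: [-2.4, 0.5, 4.1]
grip_width: 0.667
time_s: 30.77
eef_pos: [515.0, 117.6, 58.7]
ee_rot: [-0.417, 0.417, -0.571, 0.571]
force: [-0.7, -0.0, -0.1]
grip_width: 0.935
time_s: 31.18
eef_pos: [514.4, 117.7, 190.4]
ee_rot: [0.416, -0.418, 0.571, -0.571]
force: [0.1, 0.4, 0.1]
grip_width: 0.94
t 31.18 pos [514.4 117.7 190.4] zaxis yaw -0.3097 down [-0.0015 -0.001  -1.    ] q [ 0.    0.35  1.55 -0.    1.24  0.31] F [0.1 0.4 0.1] Tq [ 0.02  0.01 -0.02] g 0.94
shift tool [140.8  55.5  77.3]
 opt yaw 0.0 rotvec [ 0.0013 -0.3097  0.0012] shift in final axes [157.7  55.4  30.6]
```

View pics/w20.png

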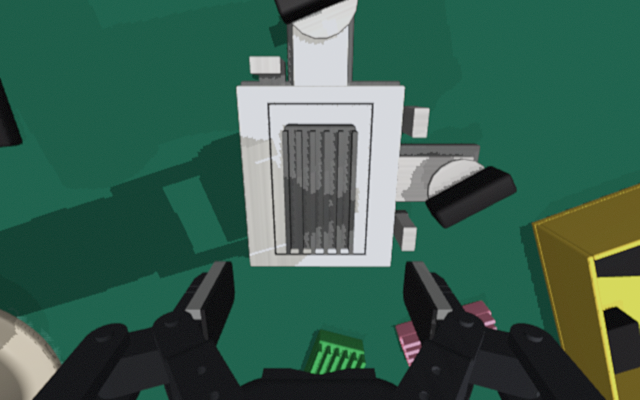

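The case stands inside the engraved rectangle (line columns 268–373, case 283–356). I'll check the level once more from the oblique pose.

```bash
python3 -m handwheel '[{"grip":40,"tx":35,"ty":0,"tz":20,"wx":0,"wy":0,"wz":0},{"grip":40,"tx":35,"ty":0,"tz":20,"wx":0,"wy":0,"wz":0},{"grip":40,"tx":35,"ty":0,"tz":20,"wx":0,"wy":0,"wz":0},{"grip":40,"tx":36,"ty":0,"tz":20,"wx":0,"wy":-0.1,"wz":0},{"grip":40,"tx":0,"ty":20,"tz":0,"wx":0,"wy":-0.11,"wz":0},{"grip":40,"tx":0,"ty":20,"tz":0,"wx":0,"wy":-0.1,"wz":0},{"grip":40,"tx":0,"ty":20,"tz":0,"wx":0,"wy":0,"wz":0.12},{"grip":40,"tx":0,"ty":0,"tz":0,"wx":0,"wy":0,"wz":0.12},{"grip":40,"tx":0,"ty":0,"tz":0,"wx":0,"wy":0,"wz":0.12},{"grip":40,"tx":0,"ty":0,"tz":0,"wx":0,"wy":0,"wz":0.12}]'; python3 -m handwheel '[{"grip":40,"tx":0,"ty":0,"tz":0,"wx":0,"wy":0,"wz":0.12},{"grip":40,"tx":0,"ty":0,"tz":0,"wx":0,"wy":0,"wz":0.12},{"grip":40,"tx":0,"ty":0,"tz":0,"wx":0,"wy":0,"wz":0.12},{"grip":40,"tx":0,"ty":0,"tz":0,"wx":0,"wy":0,"wz":0.12},{"grip":40,"tx":0,"ty":0,"tz":0,"wx":0,"wy":0,"wz":0},{"grip":40,"tx":0,"ty":0,"tz":0,"wx":0,"wy":0,"wz":0}]'
python3 -c "
from h import *
import pickle
where(); c=shot('wrist','w21',(155,80,395,280),(720,600)); pickle.dump(c,open('w21.pkl','wb'))"
```

```text
time_s: 32.07
eef_pos: [548.7, -41.2, 129.7]
ee_rot: [0.606, -0.365, 0.605, -0.366]
force: [0.6, 1.3, -0.7]
grip_width: 0.47
time_s: 32.57
eef_pos: [548.1, -41.6, 128.1]
ee_rot: [0.673, -0.214, 0.675, -0.214]
force: [0.2, 0.4, -0.2]
grip_width: 0.472
t 32.57 pos [548.1 -41.6 128.1] zaxis yaw -0.0008 down [-4.000e-04  8.173e-01 -5.762e-01] q [-0.62  0.71  1.46  0.73  1.63 -0.84] F [ 0.2  0.4 -0.2] Tq [-0.39 -0.02  0.04] g 0.472
```

View pics/w21.png

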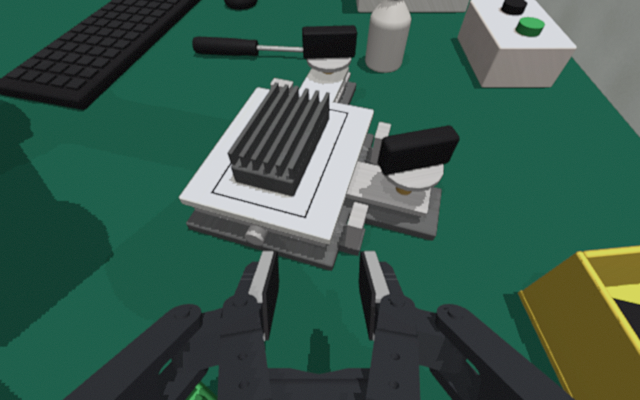

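View pics/w21c.png

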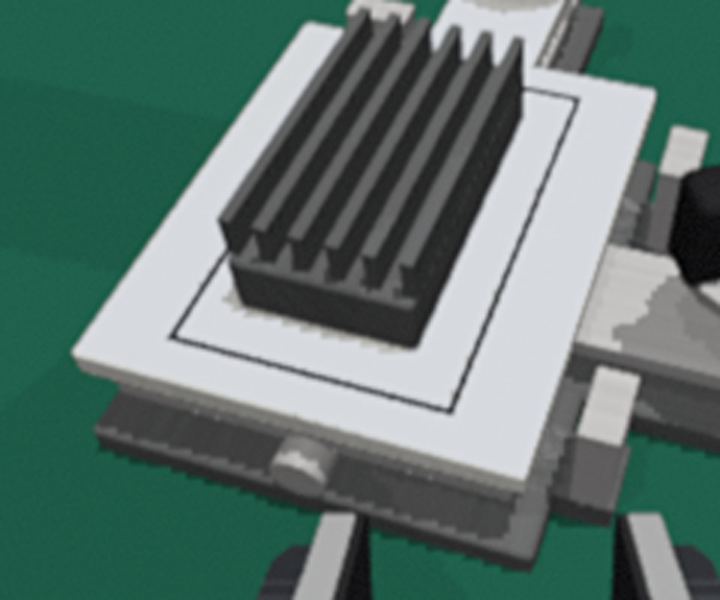

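```bash
cat > j5.py <<'E'
from j2 import *
w=pickle.load(open("w21.pkl","rb"))
D=lambda L:cvt(L,3,155,80)
h=D([(578,99),(451,410),(171,337),(370,40)])
e=quad(w,h,"line",3); print((e-h)*3)
e[[0,2,3]]=h[[0,2,3]]
p0=D([(656,90),(525,489),(73,352),(310,24)])
p=quad(w,p0,"edge",4); print((p-p0)*3)
v=dict(c=w,k=3,e=e,ei=[0,1,2],p=p,pi=[0,1,2,3],
  pil=dict(lo=([0,1,2,3],D([(639,378),(625,447),(580,437),(598,368)])),hi=([0,2,3],D([(708,133),(661,170),(676,125)]))))
v10["k"]=2
solve([v5,v8,v10,v],[(0,1,0,.0426),(2,1,.0132,0)])
solve([v5,v8,v10,v],[(0,1,0,.0426),(2,1,.0132,0),(3,2,.0048,0)])
q=D([(238,302),(415,347)]); Rz=Ro.from_euler('z',-.31)
print([np.round(Rz.inv().apply(ray(w,u,50)-[516.1,117,50]),1) for u in q])
E
python3 j5.py
```

```text
line [60, 60, 60, 60]
edge [59, 60, 60, 38]
line [60, 60, 55, 60]
line [60, 60, 60, 60]
edge [58, 60, 60, 42]
line [60, 60, 37, 23]
[[-0.89032716  1.72772682]
 [-1.43641657  1.83552127]
 [ 0.2487947   0.09234215]
 [-9.23965311 -5.04968658]]
edge [56, 60, 60, 24]
[[ 1.40114313 -2.06870508]
 [-0.83711657 -8.358806  ]
 [-4.27053327  2.04135032]
 [-8.24319105  2.85671751]]
stand [ 5.16070e+02  1.17127e+02 -3.10000e-01] pil [ 85.6  54.6 -54.7 -44.3  99.9   6.   11.7]
ab [[-0.0168, 0.0456], [-0.0169, 0.0029], [-0.0047, 0.0028], [0.007, -0.0098]] sd [0.0034 0.0036 0.0033 0.0034 0.0033 0.0033 0.0053 0.0054]
N [[-0.001, 0.002, -0.001, 0.115, -0.541, -0.231], [0.002, -0.001, -0.001, -0.629, 0.672, -0.965], [-0.004, 0.004, -0.002, 0.414, 0.229, -0.291], [0.008, 0.002, -0.001, 0.373, 0.422, -0.251]]
cost 100.5 maxres 6.7
stand [ 5.16077e+02  1.17120e+02 -3.10000e-01] pil [ 85.6  54.6 -54.8 -44.2  99.8   6.   11.7]
ab [[-0.0159, 0.0436], [-0.0159, 0.0006], [-0.0035, -0.0], [0.0017, -0.0017]] sd [0.0032 0.0034 0.0031 0.0032 0.003  0.003  0.0032 0.0034]
N [[-0.0, 0.002, -0.001, 0.119, -0.511, -0.208], [0.002, -0.002, -0.001, -0.682, 0.662, -1.033], [-0.003, 0.004, -0.003, 0.464, 0.457, -0.169], [0.002, 0.003, -0.001, 0.331, 0.171, -0.476]]
cost 102.8 maxres 6.9
[array([-31.5, -51.5,   0. ]), array([ 26.1, -51.2,  -0. ])]
```

```bash
python3 -m handwheel '[{"grip":40,"tx":-20,"ty":-25,"tz":0,"wx":0,"wy":0,"wz":-0.12},{"grip":40,"tx":-10,"ty":-10,"tz":0,"wx":0,"wy":0,"wz":-0.12},{"grip":40,"tx":0,"ty":0,"tz":-30,"wx":0,"wy":0,"wz":-0.12},{"grip":40,"tx":0,"ty":0,"tz":-30,"wx":0,"wy":0,"wz":-0.12},{"grip":40,"tx":0,"ty":0,"tz":-30,"wx":0,"wy":0,"wz":-0.12},{"grip":40,"tx":0,"ty":0,"tz":-30,"wx":0,"wy":0,"wz":-0.12},{"grip":40,"tx":0,"ty":0,"tz":0,"wx":0,"wy":0,"wz":-0.12},{"grip":40,"tx":0,"ty":0,"tz":0,"wx":0,"wy":0,"wz":-0.12},{"grip":40,"tx":0,"ty":0,"tz":0,"wx":0,"wy":0.12,"wz":0},{"grip":40,"tx":0,"ty":0,"tz":0,"wx":0,"wy":0.12,"wz":0}]'; python3 -m handwheel '[{"grip":40,"tx":0,"ty":0,"tz":0,"wx":0,"wy":0.12,"wz":0},{"grip":40,"tx":0,"ty":0,"tz":0,"wx":0,"wy":0.12,"wz":0},{"grip":40,"tx":0,"ty":0,"tz":0,"wx":0,"wy":0.12,"wz":0},{"grip":40,"tx":0,"ty":0,"tz":0,"wx":0,"wy":0.12,"wz":0},{"grip":40,"tx":0,"ty":0,"tz":0,"wx":0,"wy":0.12,"wz":0},{"grip":40,"tx":0,"ty":0,"tz":0,"wx":0,"wy":0.12,"wz":0},{"grip":40,"tx":0,"ty":0,"tz":0,"wx":0,"wy":0.12,"wz":0},{"grip":40,"tx":0,"ty":0,"tz":0,"wx":0,"wy":0.12,"wz":0},{"grip":40,"tx":0,"ty":0,"tz":0,"wx":0,"wy":0.12,"wz":0},{"grip":40,"tx":0,"ty":0,"tz":0,"wx":0,"wy":0.12,"wz":0}]'
python3 -c "
from h import *
plan((425,100,155),-1.5)"
```

```text
time_s: 33.45
eef_pos: [428.7, -49.2, 175.8]
ee_rot: [-0.437, 0.436, -0.554, 0.559]
force: [0.0, 0.2, -0.9]
grip_width: 0.469
time_s: 34.28
eef_pos: [428.7, -50.3, 175.4]
ee_rot: [-0.046, 0.044, -0.704, 0.707]
force: [-0.6, 1.3, 0.2]
grip_width: 0.464
t 34.28 pos [428.7 -50.3 175.4] zaxis yaw -1.4435 down [ 0.0044 -0.0045 -1.    ] q [-0.39  0.16  1.85 -0.    1.13  1.06] F [-0.6  1.3  0.2] Tq [0.03 0.   0.07] g 0.464
shift tool [ -15.3   19.7 -149.6]
 opt yaw -1.5 rotvec [-0.0049  0.0565 -0.004 ] shift in final axes [  -6.9   20.4 -150.2]
```

```bash
python3 -m handwheel '[{"grip":40,"tx":-4,"ty":0,"tz":-37,"wx":0,"wy":0,"wz":0},{"grip":40,"tx":-4,"ty":0,"tz":-37,"wx":0,"wy":0,"wz":0},{"grip":40,"tx":-4,"ty":10,"tz":-37,"wx":0,"wy":0,"wz":0},{"grip":40,"tx":-4,"ty":10,"tz":-37,"wx":0,"wy":0.05,"wz":0},{"grip":40,"tx":0,"ty":0,"tz":0,"wx":0,"wy":0,"wz":0.12},{"grip":40,"tx":0,"ty":0,"tz":0,"wx":0,"wy":0,"wz":0.12},{"grip":40,"tx":0,"ty":0,"tz":0,"wx":0,"wy":0,"wz":0.12},{"grip":40,"tx":0,"ty":0,"tz":0,"wx":0,"wy":0,"wz":0.12},{"grip":40,"tx":0,"ty":0,"tz":0,"wx":0,"wy":0,"wz":0.12},{"grip":40,"tx":0,"ty":0,"tz":0,"wx":0,"wy":0,"wz":0}]'; python3 -m handwheel '[{"grip":40,"tx":0,"ty":0,"tz":0,"wx":0,"wy":0,"wz":0},{"grip":40,"tx":0,"ty":0,"tz":0,"wx":0,"wy":0,"wz":0}]'
python3 -c "
from h import *
import pickle
where(); c=shot('wrist','w22',(170,60,450,270),(800,600)); pickle.dump(c,open('w22.pkl','wb'))"
```

```text
time_s: 35.12
eef_pos: [421.7, 98.9, 153.2]
ee_rot: [0.238, 0.182, 0.682, -0.667]
force: [-1.3, -0.6, 0.0]
grip_width: 0.47
time_s: 35.28
eef_pos: [425.8, 98.3, 155.3]
ee_rot: [0.237, 0.181, 0.683, -0.667]
force: [0.9, 0.6, 0.3]
grip_width: 0.469
t 35.28 pos [425.8  98.3 155.3] zaxis yaw -1.4886 down [ 0.5632  0.0451 -0.8251] q [-0.11 -0.04  2.27  0.32  0.34  1.11] F [0.9 0.6 0.3] Tq [ 0.    0.27 -0.02] g 0.469
```

View pics/w22.png

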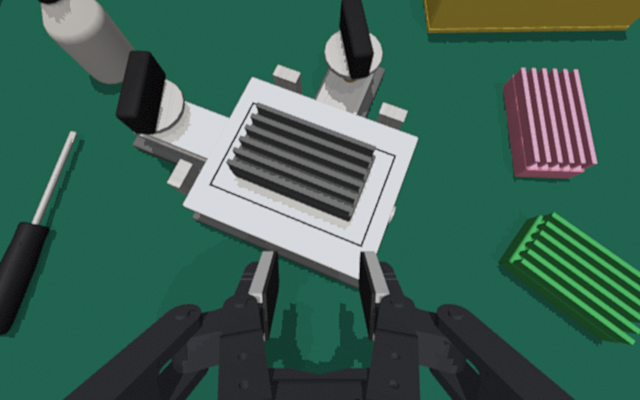

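View pics/w22c.png

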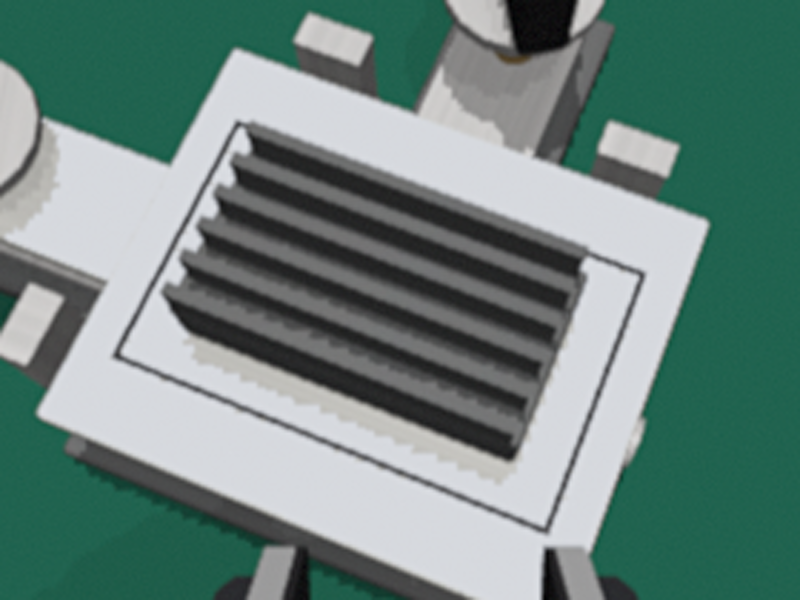

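```bash
cat > j6.py <<'E'
import io,contextlib
with contextlib.redirect_stdout(io.StringIO()):
    from j5 import *
w22=pickle.load(open("w22.pkl","rb")); s=800/280
G=lambda L:cvt(L,s,170,60)
h=G([(239,123),(643,273),(548,530),(117,355)])
e=quad(w22,h,"line",3); print((e-h)*s); e[[0,1]]=h[[0,1]]
vv=dict(c=w22,k=3,e=e,ei=[0,1,2,3],
  pil=dict(hi=([0,1,2,3],G([(310,13),(374,38),(361,67),(295,44)])),lo=([0,1,2,3],G([(611,121),(680,147),(665,179),(598,153)])),py=([0,1,2,3],G([(34,283),(65,295),(27,363),(-2,352)]))))
v["k"]=3
solve([v5,v8,v10,v,vv],[(0,1,0,.0426),(2,1,.0132,0)])
solve([dict(v,k=0),dict(vv,k=0)])
solve([dict(vv,k=0)])
E
python3 j6.py
```

```text
line [5, 60, 60, 60]
[[ 0.85051013 -4.70466558]
 [-0.28032882  1.32868585]
 [-2.05359518  1.08305806]
 [-2.48581118  0.44100248]]
stand [ 5.15937e+02  1.17157e+02 -3.11000e-01] pil [ 85.5  54.5 -54.8 -44.3  99.8   6.   11.8]
ab [[-0.0172, 0.0447], [-0.0173, 0.0019], [-0.0051, 0.002], [0.0075, -0.0071]] sd [0.0033 0.0034 0.0032 0.0032 0.0032 0.0032 0.0045 0.0041]
N [[-0.002, 0.003, -0.001, 0.401, -0.146, -0.35], [0.003, -0.001, -0.001, -0.416, 0.55, -0.758], [-0.004, 0.005, -0.003, 0.681, 0.604, -0.361], [0.005, 0.002, -0.002, 0.553, 0.467, -0.565], [0.0, -0.002, 0.002, -1.634, 0.515, -1.077]]
cost 127.1 maxres 6.7
stand [ 5.15864e+02  1.17154e+02 -3.11000e-01] pil [ 85.4  54.2 -55.  -44.3  99.4   5.9  12. ]
ab [[0.0067, -0.0072]] sd [0.0048 0.0045]
N [[0.004, 0.003, -0.002, 0.762, 0.875, -0.588], [0.001, -0.002, 0.001, -1.305, 0.37, -1.213]]
cost 39.3 maxres 4.7
stand [ 5.15187e+02  1.18099e+02 -3.12000e-01] pil [ 84.3  53.4 -55.  -44.2  99.1   6.   12. ]
ab [[0.0017, -0.0095]] sd [0.0075 0.007 ]
N [[0.005, 0.003, -0.001, -0.0, -0.048, -0.178]]
cost 17.8 maxres 3.2
```

```bash
sed -i 's/def quad(c,pts,kind,w=6):/def quad(c,pts,kind,w=6,fr=None):/; s/for f in np.linspace(.08,.92,60):/for f in np.linspace(*(fr[i] if fr else (.08,.92)),60):/' h.py
cat > j7.py <<'E'
import io,contextlib
with contextlib.redirect_stdout(io.StringIO()):
    from j6 import *
D=lambda L:cvt(L,3,155,80)
h1=D([(578,99),(451,410),(171,337),(367,37)])
e1=quad(w,h1,"line",2,[(.06,.94),(.06,.94),(.04,.2),(.8,.97)])
h2=G([(239,123),(643,273),(548,530),(117,355)])
e2=quad(w22,h2,"line",2,[(.89,.98),(.06,.94),(.06,.94),(.06,.94)])
print((e1-h1)*3,(e2-h2)*s)
pf=quad(w,D([(656,90),(525,482),(73,354),(306,25)]),"edge",3,[(.06,.94),(.06,.94),(.06,.9),(.72,.95)])
print((pf-[155,80])*3)
va=dict(v,e=e1,ei=[0,1,2],p=pf,pi=[0,1,2]); vb=dict(vv,e=e2,ei=[0,1,2,3])
pb=quad(w22,G([(237,48),(709,223),(560,640),(38,413)]),"edge",3,[(.06,.94),(.06,.6),(.05,.1),(.06,.94)])
vb2=dict(vb,p=pb,pi=[0,1]); 
p8=quad(w8,B([(272,76),(753,238),(625,640),(67,440)]),"edge",3,[(.06,.94),(.06,.6),(.05,.1),(.06,.94)])
v8b=dict(v8,p=p8,pi=[0,1])
print((pb-[170,60])*s)
solve([dict(va,k=0),dict(vb2,k=0)]); solve([dict(vb2,k=0)]); solve([dict(va,k=0)])
solve([v5,v8b,v10,va,vb2],[(0,1,0,.0426),(2,1,.0132,0)])
E
python3 j7.py
```

```text
line [60, 60, 60, 60]
line [60, 60, 60, 60]
[[ -0.12211308  -0.31599142]
 [ -1.24075308   1.71896959]
 [ -0.19878453   0.15274846]
 [-15.76027357  17.12891847]] [[-2.58518954  1.51692163]
 [ 0.10636617  0.97345687]
 [-2.20265491  1.13291394]
 [-2.43162351  0.76589844]]
edge [58, 60, 60, 59]
[[656.14692806  88.14136648]
 [523.7032906  479.42117036]
 [ 67.62497049 353.04567789]
 [304.45461854  20.66837562]]
edge [53, 49, 60, 39]
edge [57, 49, 16, 41]
[[232.49835844  45.95482343]
 [709.08801967 219.8319419 ]
 [558.24766549 635.24309434]
 [ 36.17519748 408.74134363]]
stand [ 5.15760e+02  1.17416e+02 -3.10000e-01] pil [ 85.5  53.8 -55.2 -43.8  99.3   5.9  12. ]
ab [[0.0007, -0.0053]] sd [0.0038 0.0043]
N [[0.004, 0.004, -0.002, 0.804, 0.899, -0.185], [0.001, -0.003, 0.001, -0.922, 0.426, -1.188]]
cost 31.7 maxres 4.3
stand [ 5.15040e+02  1.18226e+02 -3.10000e-01] pil [ 84.7  53.4 -55.2 -43.8  99.2   6.   12. ]
ab [[-0.0042, -0.0083]] sd [0.0063 0.006 ]
N [[0.004, 0.001, -0.0, -0.0, -0.019, -0.069]]
cost 17.8 maxres 3.2
stand [ 5.16371e+02  1.16677e+02 -3.10000e-01] pil [ 85.8  54.8 -55.3 -29.6  99.8   5.9  11.9]
ab [[0.0001, -0.0008]] sd [0.0062 0.0067]
N [[0.001, 0.002, -0.002, -0.001, -0.24, -0.335]]
cost 9.1 maxres 3.8
stand [ 5.15901e+02  1.17288e+02 -3.10000e-01] pil [ 85.5  54.3 -54.9 -44.1  99.8   6.   11.8]
ab [[-0.0192, 0.0445], [-0.0195, 0.0018], [-0.0071, 0.0018], [0.0034, -0.0062]] sd [0.0033 0.0034 0.0032 0.0032 0.0032 0.0031 0.0038 0.0038]
N [[-0.002, 0.003, -0.001, 0.419, 0.051, -0.054], [0.002, -0.001, -0.001, -0.379, 0.557, -0.696], [-0.004, 0.005, -0.003, 0.722, 0.845, -0.058], [0.006, 0.002, -0.001, 0.555, 0.361, -0.484], [0.0, -0.003, 0.001, -1.397, 0.538, -1.444]]
cost 123.5 maxres 7.1
```

Last fit on the loaded plate: a = 0.001±0.004, b = -0.005±0.004, level within measurement. One last overview for the bystanders, then hand in.

```bash
python3 -c "
from h import *
where(); shot('top','t9'); 
a=cv2.imread('pics/top0.png').astype(int);b=cv2.imread('pics/t9.png').astype(int)
for n,(x0,y0,x1,y1) in dict(smooth=(405,215,460,255),driver=(185,200,207,275),tape=(452,195,486,226),flask=(187,154,218,186)).items(): print(n,abs(a-b)[y0:y1,x0:x1].mean())"
```

```text
t 35.33 pos [426.1  98.2 155.1] zaxis yaw -1.4887 down [ 0.5633  0.0451 -0.825 ] q [-0.11 -0.04  2.27  0.32  0.34  1.11] F [-0.   0.2 -0.2] Tq [ 0.01  0.27 -0.03] g 0.468
smooth 2.642272727272727
driver 3.114141414141414
tape 2.3826691967109426
flask 2.529233870967742
```

View pics/t9.png

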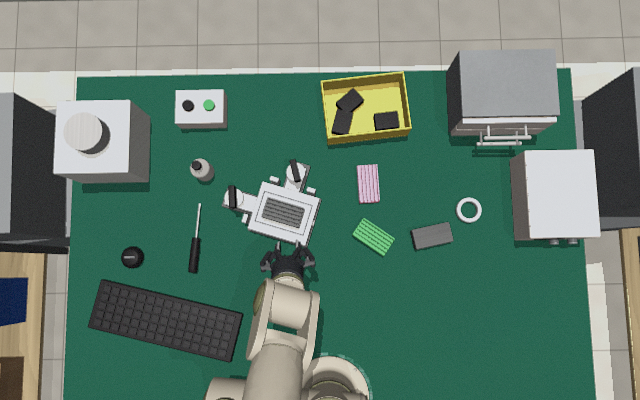

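The finned case is on the plate at (284,211), and the smooth case (432,236), driver (196,240), tape roll (469,210) and bottle (202,170) haven't moved.

```bash
python3 -c "
from rig import ctrl
print(ctrl.finish_job())"
```

```text
the job is handed in; nothing more can be done
None
```

I levelled the empty plate with both knobs. The far knob took 1.16 rad clockwise, then 0.30 back in two steps. The side knob took 0.71 clockwise. I then gripped the dark finned case across its width and set it down fins up inside the engraved rectangle. Contact force was about 9 N, and I handed in at about 35 s.

**Level:**
- Before the last 0.08 rad trim of the far knob, the empty plate measured about -0.005 rad along x and 0.00 to +0.002 along y, each ±0.003. I didn't measure it again empty after that trim.
- With the case on, the combined fit of the two last views gave about +0.001 along x and -0.005 along y, each ±0.004. I read that as level within measurement.
- Those loaded-plate fits spread more because the case hides part of the engraving. Different ways of picking points gave -0.004 to +0.007 along x and -0.010 to -0.001 along y.

**Case position:** It sits about 3 mm off centre each way, well inside the 14–15 mm margins.

**Other objects:** In the last top view, the smooth case, screwdriver, tape roll and bottle are where they started. The robot was touching nothing at hand-in.

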